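Make up two gift sets at the packing table

ROBOT

A 6-joint arm with a two-finger parallel gripper is mounted at the origin on the work surface. World frame = base frame: x ahead of the robot, y to its left, z up, the work surface at z = 0. Lengths are in m, angles in rad, forces in N, time in s.
With the tool pointing down it reaches from about 0.375 to 0.975 m from the base axis. Payload 3.8 kg.
Tool frame: the origin (TCP) lies on the mounting face of the last link; the fingertips stand 173 mm ahead of it and the grasp point (between the pads) lies 155 mm ahead of it (bot.hold_point_z is the distance from the TCP to the grasp point, in m); z points along the fingers, y is the line along which they close (so a half turn about z gives the same grasp; the last joint's range is limited). The gripper opens to 85 mm and grips with 20 to 120 N. Pads are 22 mm wide; open, the fingers measure 114 mm over their backs; the gripper's body (76 mm by 85 mm) begins 54 mm behind the grasp point. The pads swing forward as they close: fully open they stand 13 mm farther back than shut.
Start: joints at [-1.314, 0.264, 1.604, -0, 1.274, -0.037], TCP at [0.195, -0.646, 0.405] pointing down, gripper open.
Joint ranges: [-2.63, 2.63], [-0.94, 2.18], [0.31, 2.57], [-1.31, 4.45], [0, 2.66], [-2.55, 2.55]. Speed limits (rad/s): [2.57, 2.57, 3.14, 3.14, 3.14, 3.14].

INTERFACE

Orientations are given as a rotation vector (axis times angle).
In Python, from workcell import bot, optics gives the robot as it stands.
- The arm moves only by the shell command python3 -m jog 'ROWS' [OPENING] [FORCE]. ROWS is JSON, a list of rows, each an object of numbers: "dx", "dy", "dz": the shift along the tool's x, y, z in mm; "ax", "ay", "az": the turn, a rotation vector about the tool's x, y, z in degrees. A call has 1 to 20 rows; each row shifts and turns the commanded pose from where the row before left it, along the tool's axes as they then stand; what a row does not reach is not made up. A row lasts 1/12 s, in which the tool goes at most 41.7 mm and 7.16 degrees, less where a joint would pass 70% of its speed; a pose out of reach is approached as far as the arm can. A call with a gripper value outside its range is refused whole. OPENING is the opening, from 0 (shut) to 1 (fully open), set as the call begins (- or left out, the last holds). The fingers move at their own pace and stop on an object; FORCE is the grip in N (left out, the last holds). Time passes only in rows, so rows that do not move let the fingers close. It gives the time, the measured TCP pose, the force, the opening and the grip force at its end, in the units of the state.
- bot.read_state(): the state, without advancing time (a new reading comes with each control period).
- optics.read_camera(name): name is "scene" or "top" or "wrist"; returns a dict with "img" (384x512x3 uint8, red, green, blue), "vertical_fov" (degrees; the focal length in pixels is half the picture's height over the tangent of half this angle, whatever the lens; pixels are square), "cx", "cy" (the principal point, pixels), "R" (3x3) and "t" (3): a world point X has camera coordinates R X + t; the wrist camera has in their place "tool_from_camera" (4x4, takes a point from camera to tool coordinates, whose origin is the TCP and whose axes are the flange's). Camera axes: x right, y down, z forward; pixel columns grow to the right and rows downward; lengths in m; the calibration is good to about 2 mm. The wrist camera is an equidistant fisheye: a pixel r from the principal point sees the ray r / f radians off the axis. A picture is of the moment at which its call begins: read the wrist's pose just before it. There is no depth.
- bot.finish_job(): hands the job in; it is judged then, once.
The state is a dict: "time": time; "q": joint angles; "joint_vel": joint speeds; "joint_torque": joint torques, N m; "tool_pos": TCP position; "tcp_rot": TCP orientation; "wrist_force": force on the tool from outside, world axes, zero at the start; "torque": the same for the moment, N m; "width": opening from 0.0 (shut) to 1.0 (fully open); "grip_force": force on a finger pad.
Only numpy, scipy, OpenCV 4.12 (cv2) and the standard library are available. Lean on these libraries where they do the work, as an engineer would, in place of code of your own. Each camera call takes 0.05 s, during which the arm holds its last target. There are 200 camera calls.

TASK

Make up the two gift sets: in the three-compartment tray stand the soap carton in the long compartment, the square tin in the large one beside it and the tall bottle in the small one; in the two-compartment tray stand the cream jar in the large compartment and the dropper bottle in the small one. Each must end upright, flat on the tray floor and let go of. Set them down rather than dropping them, knock nothing over, and leave the jar of pens and the roll of tape where they are.

Things in the scene. Friction and masses are not known exactly. Their poses are not given: they have to be found in the camera images.
- tall_bottle: Tall amber glass oil bottle with a black cap and paper label, standing. Body a cylinder 36 mm in diameter up to 72 mm height, then a shoulder, narrow neck and a 26 mm cap; 98 mm high overall. About 150 g. Origin: centre of the underside, z up the axis.
- dropper: Small amber glass dropper bottle with a black rubber bulb, standing. Body a cylinder 34 mm in diameter up to 46 mm height, then a neck and bulb (20 mm wide); 78 mm high overall. About 80 g. Origin: centre of the underside, z up the axis.
- cream_jar: Low wide white cream jar with an aluminium lid, standing: 54 mm in diameter up to 30 mm height, the lid 56 mm in diameter from there to the top at 44 mm. About 160 g. Origin: centre of the underside, z up the axis.
- soap_box: Oblong brown card soap carton with a pale paper band round its middle, standing on its long edge: 100 mm (its x) by 34 mm (its y), 52 mm high (z), so it is gripped across y. About 120 g, rigid. Origin: centre of the underside.
- tin: Square steel tin with a darker lid: 50 by 50 mm (x, y), 62 mm high, with a brass button (14 mm wide, 9 mm high) on the lid. About 150 g, rigid. Origin: centre of the underside, sides along x and y.
- tray3: Fixed shallow wooden tray (pale floor, dark walls) with THREE compartments, 147 (x) by 157 mm (y). Inner floor 4 mm up, walls and dividers 5 mm thick, tops 14 mm up. Origin: centre of underside. Compartments (mm, its frame): long x -68.5 to -12.5, y -73.5 to 73.5; large x -7.5 to 68.5, y -73.5 to 10.5; small x -7.5 to 68.5, y 15.5 to 73.5.
- tray2: Fixed shallow wooden tray (pale floor, dark walls) with TWO compartments, 96 (x) by 157 mm (y). Inner floor 4 mm up, walls and divider 5 mm thick, tops 14 mm up. Origin: centre of underside. Compartments (mm, its frame): large x -43 to 43, y -73.5 to 12.5; small x -43 to 43, y 17.5 to 73.5.
- pen_jar: Bystander: upright glass jar of pens, 64 mm in diameter, glass 85 mm high, pens up to about 125 mm, loose, 0.5 kg. Not part of the job. Origin: centre of the underside, z up the axis.
- tape_roll: Bystander: roll of pale paper tape lying flat, 84 mm in diameter, 60 mm hole, 30 mm high, loose, 0.25 kg. Not part of the job. Origin: centre of the underside, z up the axis.

How it is judged:
At the end, for the whole second after the job is handed in: All five things are let go of and at rest (under 0.02 m/s), each with its origin inside its own compartment, underside within 4 mm of the tray floor, upright within 0.12 rad; the jar of pens and the roll of tape are within 30 mm of their starts and upright within 0.15 rad (x of soap_box in the frame of tray3 between -0.0685 and -0.0125 m and y of soap_box in the frame of tray3 between -0.0735 and 0.0735 m and z of soap_box in the frame of tray3 between 0.001 and 0.008 m and angle between each of soap_box, tin, tall_bottle, cream_jar, dropper's own z axis and vertical below 0.12 rad and linear speed of each of soap_box, tin, tall_bottle, cream_jar, dropper below 0.02 m/s and contact force between the fingers and soap_box below 0.1 N and x of tin in the frame of tray3 between -0.0075 and 0.0685 m and y of tin in the frame of tray3 between -0.0735 and 0.0105 m and z of tin in the frame of tray3 between 0.001 and 0.008 m and contact force between the fingers and tin below 0.1 N and x of tall_bottle in the frame of tray3 between -0.0075 and 0.0685 m and y of tall_bottle in the frame of tray3 between 0.0155 and 0.0735 m and z of tall_bottle in the frame of tray3 between 0.001 and 0.008 m and contact force between the fingers and tall_bottle below 0.1 N and x of cream_jar in the frame of tray2 between -0.043 and 0.043 m and y of cream_jar in the frame of tray2 between -0.0735 and 0.0125 m and z of cream_jar in the frame of tray2 between 0.001 and 0.008 m and contact force between the fingers and cream_jar below 0.1 N and x of dropper in the frame of tray2 between -0.043 and 0.043 m and y of dropper in the frame of tray2 between 0.0175 and 0.0735 m and z of dropper in the frame of tray2 between 0.001 and 0.008 m and contact force between the fingers and dropper below 0.1 N and distance of each of pen_jar, tape_roll from where it was at the start of the episode below 0.03 m and angle between each of pen_jar, tape_roll's own z axis and vertical below 0.15 rad); the robot touches nothing.
It fails at once if a thing is let fall: its underside more than 35 mm above the table with nothing of the robot touching it ((height (world z) of tall_bottle above 0.035 m and contact force between each of the arm, the fingers and tall_bottle below 0.05 N) or (height (world z) of dropper above 0.035 m and contact force between each of the arm, the fingers and dropper below 0.05 N) or (height (world z) of cream_jar above 0.035 m and contact force between each of the arm, the fingers and cream_jar below 0.05 N) or (height (world z) of soap_box above 0.035 m and contact force between each of the arm, the fingers and soap_box below 0.05 N) or (height (world z) of tin above 0.035 m and contact force between each of the arm, the fingers and tin below 0.05 N)).
It fails at once if one of the things, the jar of pens or the roll of tape is tipped over (more than 45 degrees) (angle between any of tall_bottle, dropper, cream_jar, soap_box, tin, pen_jar, tape_roll's own z axis and vertical above 0.79 rad).
It fails at once if the jar of pens or the roll of tape is shifted by more than 30 mm (distance of any of pen_jar, tape_roll from where it was at the start of the episode above 0.03 m).
It also fails if it takes over 128 s, if anything falls off the work surface, if the arm or the gripper's body presses on something with over 40 N, if the wrist force passes 120 N, or if a joint passes its speed limit or range.

## Working session

There is one attempt and no reset: what is moved stays moved. The work goes in short steps, Python scripts to look and compute and a shell command to move; the robot and the scene stay as the last step left them, time stands still between calls to the robot, and variables do not carry over. Pictures are saved under pics/ and viewed, at most 18 in all, crops included, and the job is handed in when it is done.

```bash
mkdir -p pics; ls; cat > h.py <<'E'
import numpy as np, cv2
from scipy.spatial.transform import Rotation as Ro
from workcell import bot, optics
def cam(n):
    return optics.read_camera(n)
def save(c,name): cv2.imwrite('pics/'+name+'.png',c['img'][:,:,::-1])
def f(c): return 192/np.tan(np.radians(c['vertical_fov'])/2)
def ray(c,uv,z):
    R=np.array(c['R']);t=np.array(c['t']);o=-R.T@t
    d=R.T@np.array([(uv[0]-c['cx'])/f(c),(uv[1]-c['cy'])/f(c),1])
    return o+d*(z-o[2])/d[2]
def proj(c,X):
    p=np.array(c['R'])@np.array(X)+np.array(c['t']);return p[:2]/p[2]*f(c)+[c['cx'],c['cy']]
E
python3 - <<'E'
from h import *
print(bot.read_state())
for n in ['scene','top','wrist']:
    c=cam(n);save(c,n+'0');print(n,{k:v for k,v in c.items() if k!='img'})
    if n!='wrist':
        R=np.array(c['R']);print(-R.T@c['t'])
E
```

```text
pics
{'time': 0.0, 'q': array([-1.31388960e+00,  2.64748174e-01,  1.60536005e+00, -1.82890594e-06,
        1.27368521e+00, -3.69144934e-02]), 'joint_vel': array([ 0.00102862, -0.00125143,  0.00023272, -0.00034937, -0.00031661,
        0.00053023]), 'joint_torque': array([-5.72916560e-04, -5.15115917e+01, -3.67316651e+01,  3.73663170e-05,
        1.31089508e-02,  3.83375891e-07]), 'tool_pos': array([ 0.19539081, -0.64574951,  0.40337248]), 'tcp_rot': array([-3.10558765e+00, -4.59555539e-01,  3.81949691e-04]), 'wrist_force': array([-0.83472955, -0.31877332, -0.68545092]), 'torque': array([-0.04316446, -0.00226765, -0.02241582]), 'grip_force': 0.0, 'width': 0.998252994747226}
scene {'vertical_fov': 48.529743236703624, 'cx': 248.5012295012993, 'cy': 190.80433207330586, 'R': array([[ 0.70170443,  0.71245445, -0.00442119],
       [ 0.60675536, -0.60082979, -0.52043395],
       [-0.37344187,  0.36250823, -0.85389048]]), 't': array([-0.39700061, -0.30165575,  1.27168098])}
[ 0.93650726 -0.35939373  0.92712917]
top {'vertical_fov': 57.19434568753148, 'cx': 252.58608322383887, 'cy': 190.69238792106353, 'R': array([[ 2.25104173e-02, -9.99742478e-01,  2.87379897e-03],
       [-9.91057557e-01, -2.26928426e-02, -1.31491267e-01],
       [ 1.31522620e-01,  1.11823110e-04, -9.91313163e-01]]), 't': array([-0.00150503,  0.57943217,  0.88295466])}
[0.458156   0.01154559 0.95147917]
wrist {'vertical_fov': 65.70646984690485, 'cx': 250.19618732092005, 'cy': 189.855452300905, 'tool_from_camera': array([[-7.57073006e-04, -9.48523650e-01, -3.16705402e-01,
         8.14116069e-02],
       [ 9.99999616e-01, -8.57729020e-04,  1.78410425e-04,
         9.95585475e-05],
       [-4.40873922e-04, -3.16705146e-01,  9.48523936e-01,
         3.09600706e-02],
       [ 0.00000000e+00,  0.00000000e+00,  0.00000000e+00,
         1.00000000e+00]])}
```

View pics/top0.png

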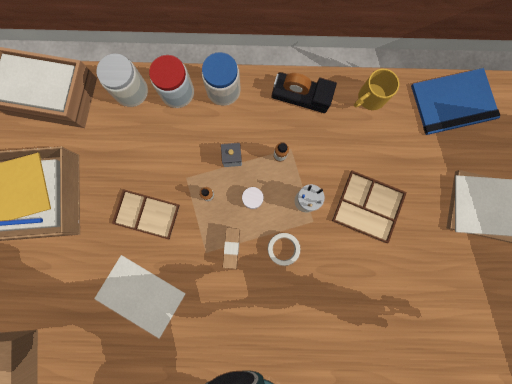

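View pics/scene0.png

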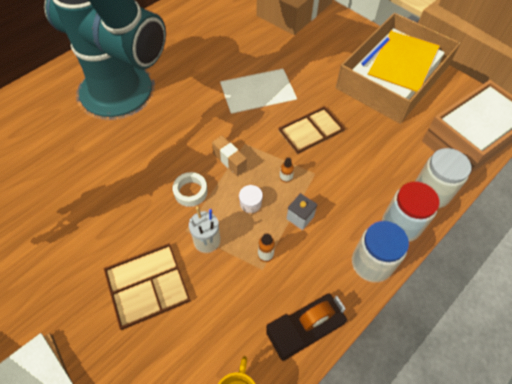

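The top view shows the tin (231,154), tall bottle (281,152), dropper (205,193), cream jar (253,198), soap (232,248), tape (284,249), pens (311,197), tray3 (369,207) and tray2 (146,214). The scene view confirms that all of them are standing.

```bash
python3 - <<'E'
from h import *
c=cam('top');a=c['img'][130:275,105:415]
cv2.imwrite('pics/topc.png',cv2.resize(a,None,fx=2.58,fy=2.58,interpolation=cv2.INTER_CUBIC)[:,:,::-1])
hsv=cv2.cvtColor(c['img'],cv2.COLOR_RGB2HSV)
# tray floors (pale): top and scene
for n in ['top','scene']:
    c=cam(n);hsv=cv2.cvtColor(c['img'],cv2.COLOR_RGB2HSV)
    m=((hsv[...,2]>185)&(hsv[...,1]>50)&(hsv[...,1]<150)).astype(np.uint8)
    cs,_=cv2.findContours(m,cv2.RETR_EXTERNAL,2)
    for k in cs:
        if cv2.contourArea(k)<150: continue
        # undistort onto plane z=0.004 then minAreaRect in mm
        w=np.array([ray(c,p[0],0.004)[:2]*1000 for p in k],np.float32)
        r=cv2.minAreaRect(w);print(n,k[:,0].mean(0).round(),[np.round(x,1) for x in r])
E
```

```text
top [361. 219.] [array([ 512.8, -283.3]), array([132.7,  53.3]), np.float64(68.6)]
top [155. 217.] [array([507.9, 270.9]), array([75.6, 84.8]), np.float64(76.0)]
top [128. 209.] [array([526.3, 345. ]), array([44.9, 84.6]), np.float64(75.5)]
top [381. 200.] [array([ 567. , -338.4]), array([68.9, 70. ]), np.float64(69.0)]
top [355. 189.] [array([ 594.6, -266.8]), array([42.9, 70. ]), np.float64(68.5)]
scene [137. 301.] [array([ 562.7, -341.9]), array([81.7, 72.9]), np.float64(68.3)]
scene [170. 288.] [array([ 590.6, -270.1]), array([56.7, 72.9]), np.float64(69.6)]
scene [142. 268.] [array([ 507.8, -286.4]), array([146.6,  53.3]), np.float64(68.7)]
scene [304. 135.] [array([503.8, 270. ]), array([79.6, 82.6]), np.float64(76.3)]
scene [325. 122.] [array([521.6, 344.5]), array([48.9, 81.1]), np.float64(75.4)]
scene [413.   8.] [array([412.8, 959. ]), array([152.8,  81.7]), np.float64(45.1)]
```

View pics/topc.png

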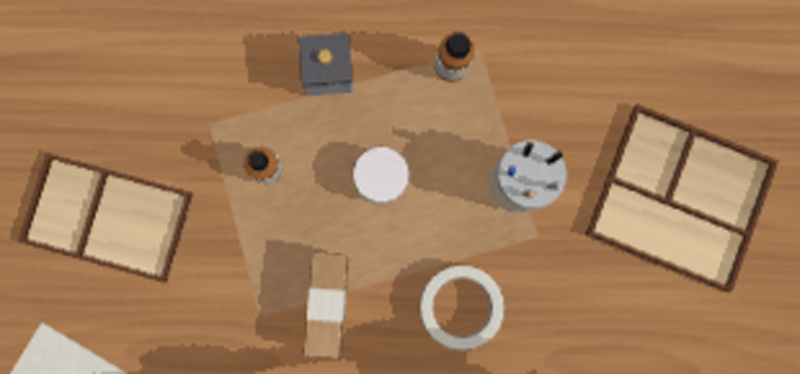

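```bash
cat >> h.py <<'E'
def sub(c,ctr,half,fn):
    hsv=cv2.cvtColor(c['img'],cv2.COLOR_RGB2HSV).astype(int)
    u,v=ctr;m=np.zeros(hsv.shape[:2],np.uint8)
    s=np.s_[max(0,v-half):v+half,max(0,u-half):u+half];m[s]=fn(hsv[s]);
    n,l,st,ce=cv2.connectedComponentsWithStats(m)
    i=1+np.argmax(st[1:,4]);return ce[i],st[i,4],(l==i).astype(np.uint8)
dark=lambda h:h[...,2]<60
white=lambda h:(h[...,1]<45)&(h[...,2]>150)
E
python3 - <<'E'
from h import *
T=cam('top');S=cam('scene')
def two(p,q):
    A=[];b=[]
    for c,uv in((T,p),(S,q)):
        R=np.array(c['R']);t=np.array(c['t']);o=-R.T@t
        d=R.T@np.array([(uv[0]-c['cx'])/f(c),(uv[1]-c['cy'])/f(c),1]);d/=np.linalg.norm(d)
        P=np.eye(3)-np.outer(d,d);A.append(P);b.append(P@o)
    return np.linalg.solve(A[0]+A[1],b[0]+b[1])
grey=lambda h:(h[...,1]<70)&(h[...,2]<115)
for n,p,q,fn,z in [('tall',(282,147),(266,240),dark,.092),('drop',(205,192),(287,161),dark,.068),('jar',(253,197),(250,195),white,.044),('tin',(231,153),(302,208),grey,.062),('pens',(311,197),(204,230),white,.04),('tape',(284,249),(190,188),white,.03),('band',(232,247),(231,153),white,.052)]:
    a,na,ma=sub(T,p,18,fn);b,nb,mb=sub(S,q,20,fn)
    print(n,a.round(1),na,b.round(1),nb,'T',(ray(T,a,z)[:2]*1000).round(),'S',(ray(S,b,z)[:2]*1000).round(),'2',(two(a,b)*1000).round())
    if n in('tin','band'):
        k=np.argwhere(ma)[:,::-1];w=np.array([ray(T,x,z)[:2]*1000 for x in k],np.float32);print(cv2.minAreaRect(w))
for u in [(300,38),(349,34),(351,83),(303,83)]: print('tin',(ray(T,(105+u[0]/2.58,130+u[1]/2.58),.062)*1000).round(),end='')
for u in [(315,252),(347,252),(341,357),(306,357)]: print('soap',(ray(T,(105+u[0]/2.58,130+u[1]/2.58),.052)*1000).round(),end='')
c=S['img'];cv2.imwrite('pics/sc.png',cv2.resize(c[110:280,150:350],None,fx=3.4,fy=3.4,interpolation=cv2.INTER_CUBIC)[:,:,::-1])
E
```

```text
tall [282.2 147.4] 66 [266.6 239.3] 62 T [683. -60.] S [686. -63.] 2 [684. -61.  87.]
drop [204.7 192.2] 39 [287.5 162.5] 25 T [569. 133.] S [570. 131.] 2 [569. 133.  65.]
jar [252.3 197.3] 366 [250.2 197.5] 468 T [561.  12.] S [567.   5.] 2 [562.  11.  31.]
tin [230.9 154.6] 402 [302.7 207.9] 378 T [669.  70.] S [680.  65.] 2 [674.  72.  45.]
((669.366455078125, 69.78956604003906), (59.816802978515625, 49.38086700439453), 6.625848770141602)
pens [311. 199.] 331 [202.5 226. ] 517 T [ 561. -141.] S [ 541. -126.] 2 [ 557. -135.   75.]
tape [283.5 248.3] 387 [189.7 189. ] 483 T [432. -71.] S [438. -78.] 2 [431. -73.  16.]
band [231.  247.8] 172 [226.9 152.4] 173 T [431.  63.] S [433.  53.] 2 [429.  61.  41.]
((430.5554504394531, 62.78608703613281), (29.878326416015625, 35.33495330810547), 1.2822706699371338)
tin [694.  95.  62.]tin [700.  46.  62.]tin [650.  43.  62.]tin [648.  91.  62.]soap [481.  74.  52.]soap [482.  43.  52.]soap [381.  46.  52.]soap [380.  80.  52.]
```

View pics/sc.png

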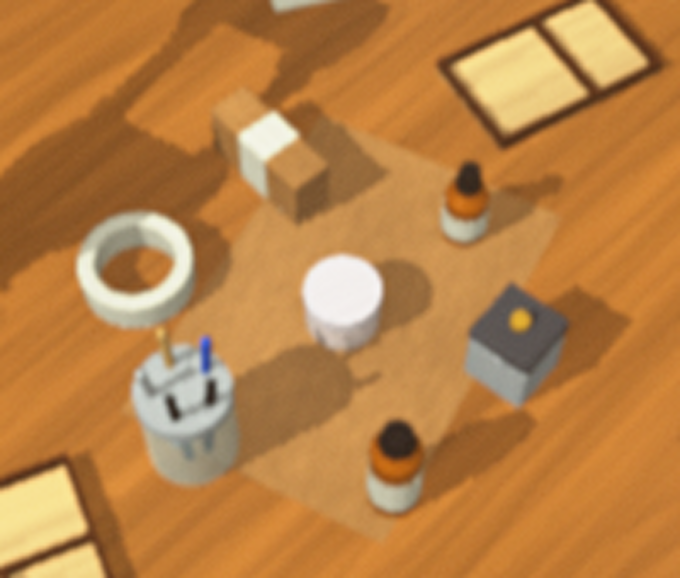

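The scene crop shows every item upright and separate; the soap's top face is around (270,150) and the tin's button at (520,320). Moving above the soap.

```bash
python3 -m jog '[{"dx":30,"dy":-30},{"dx":30,"dy":-30},{"dx":30,"dy":-30},{"dx":30,"dy":-30},{"dx":30,"dy":-30},{"dx":30,"dy":-30},{"dx":30,"dy":-30},{"dx":30,"dy":-30},{"dx":30,"dy":-30},{"dx":30,"dy":-30},{"dx":30,"dy":-30},{"dx":30,"dy":-30},{"dx":9,"dy":-31},{"dx":9,"dy":-31},{"dx":9,"dy":-31},{"dx":9,"dy":-31},{"dx":9,"dy":-31},{"dx":9,"dy":-31},{"dx":8,"dy":-31},{"dx":8,"dy":-31}]' 1
python3 -m jog '[{"az":4.8},{"az":4.8},{"az":4.8},{"az":4.9},{},{},{}]'
cat >> h.py <<'E'
def pose():
    s=bot.read_state();return np.array(s['tool_pos']),Ro.from_rotvec(s['tcp_rot']).as_matrix()
def psi():
    p,R=pose();return np.degrees(np.arctan2(R[1,0],R[0,0]))
def wray(c,P,uv,z):
    p,R=P;d=np.array([uv[0]-c['cx'],uv[1]-c['cy']],float);r=np.hypot(*d);th=r/f(c)
    v=np.array([*(d/max(r,1e-9)*np.sin(th)),np.cos(th)]);M=np.array(c['tool_from_camera'])
    o=R@M[:3,3]+p;v=R@M[:3,:3]@v;return (o+v*(z-o[2])/v[2])*1000
def go(X,Y,Z,yaw):  # mm: required shift in present tool axes, then az
    p,R=pose();d=R.T@(np.array([X,Y,Z])/1000-p)*1000
    print('at',(p*1000).round(1),'psi',psi().round(2),'tilt',np.degrees(np.arccos(-R[2,2])).round(2),'need dx,dy,dz',d.round(1),'az',round(psi()-yaw,1))
E
python3 - <<'E'
from h import *
P=pose();c=cam('wrist');save(c,'w1');go(431,61,330,-2.5)
E
```

```text
at [ 195.5 -646.   404.6] psi 16.84 tilt 0.01 need dx,dy,dz [ 430.2 -608.5   74.7] az 19.3invalid input
invalid input
```

View pics/w1.png

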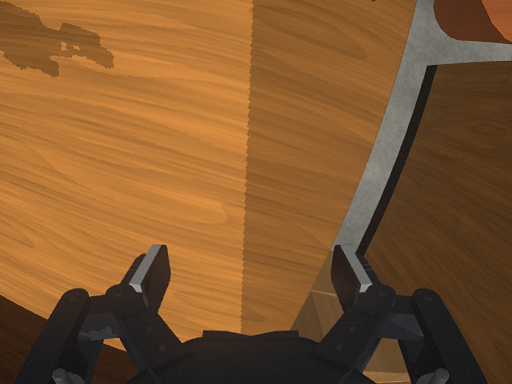

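The wrist picture shows bare table with the pads at (150,280) and (350,280), because the jog was refused. Checking the row format it expects.

```bash
python3 -m jog '[{"dx":30,"dy":-30,"dz":0,"ax":0,"ay":0,"az":0}]' 1; python3 -m jog '[{"dx":30,"dy":-30}]'; python3 -m jog '[{"dx":30,"dy":-30,"dz":0,"ax":0,"ay":0,"az":0}]' 1.0 30
```

```text
time: 0.53
tool_pos: [0.2128, -0.6132, 0.4041]
tcp_rot: [3.105, 0.453, -0.003]
wrist_force: [0.6, 0.1, 0.1]
width: 0.999
grip_force: 0.0
time: 0.62
tool_pos: [0.2342, -0.5731, 0.4041]
tcp_rot: [-3.108, -0.455, 0.0]
wrist_force: [1.1, -0.7, 0.4]
width: 1.0
grip_force: 0.0invalid input
```

```bash
python3 -m jog '[{"dx":30,"dy":-30}]' 2>&1; echo ---;python3 -m jog '[{"dx":30,"dy":-30},{"dx":30,"dy":-30}]' 2>&1 ; python3 -m jog '[{"dx":30,"dy":-30,"dz":0,"ax":0,"ay":0,"az":0},{"dx":30,"dy":-30,"dz":0,"ax":0,"ay":0,"az":0}]' 2>&1 | head -3
```

```text
invalid input
---
invalid input
time: 0.78
tool_pos: [0.2745, -0.4978, 0.4046]
tcp_rot: [3.108, 0.458, 0.0]
```

```bash
python3 -m jog '[{"dx":29,"dy":-29,"dz":0,"ax":0,"ay":0,"az":0},{"dx":29,"dy":-29,"dz":0,"ax":0,"ay":0,"az":0},{"dx":29,"dy":-29,"dz":0,"ax":0,"ay":0,"az":0},{"dx":29,"dy":-29,"dz":0,"ax":0,"ay":0,"az":0},{"dx":29,"dy":-29,"dz":0,"ax":0,"ay":0,"az":0},{"dx":29,"dy":-29,"dz":0,"ax":0,"ay":0,"az":0},{"dx":29,"dy":-29,"dz":0,"ax":0,"ay":0,"az":0},{"dx":29,"dy":-29,"dz":0,"ax":0,"ay":0,"az":0},{"dx":10,"dy":-32,"dz":0,"ax":0,"ay":0,"az":0},{"dx":10,"dy":-32,"dz":0,"ax":0,"ay":0,"az":0},{"dx":10,"dy":-32,"dz":0,"ax":0,"ay":0,"az":0},{"dx":10,"dy":-32,"dz":0,"ax":0,"ay":0,"az":0},{"dx":10,"dy":-32,"dz":0,"ax":0,"ay":0,"az":0},{"dx":10,"dy":-32,"dz":0,"ax":0,"ay":0,"az":0},{"dx":10,"dy":-32,"dz":0,"ax":0,"ay":0,"az":0},{"dx":10,"dy":-32,"dz":0,"ax":0,"ay":0,"az":0}]' 1 >/dev/null
python3 -m jog '[{"dx":0,"dy":0,"dz":0,"ax":0,"ay":0,"az":4.8},{"dx":0,"dy":0,"dz":0,"ax":0,"ay":0,"az":4.8},{"dx":0,"dy":0,"dz":0,"ax":0,"ay":0,"az":4.8},{"dx":0,"dy":0,"dz":0,"ax":0,"ay":0,"az":4.9},{"dx":0,"dy":0,"dz":0,"ax":0,"ay":0,"az":0},{"dx":0,"dy":0,"dz":0,"ax":0,"ay":0,"az":0}]' | head -2
python3 - <<'E'
from h import *
P=pose();c=cam('wrist');save(c,'w2');go(431,61,330,-2.5)
a,n,m=sub(c,(250,192),190,white);print(a,n,wray(c,P,a,.052))
E
```

```text
time: 2.62
tool_pos: [0.4314, 0.0584, 0.4048]
at [431.4  58.3 404.8] psi -2.34 tilt 0.01 need dx,dy,dz [-0.5 -2.7 74.8] az 0.2
[ 99.05093379 240.28428598] 5301 [342.34336997 265.98519751  52.        ]
```

View pics/w2.png

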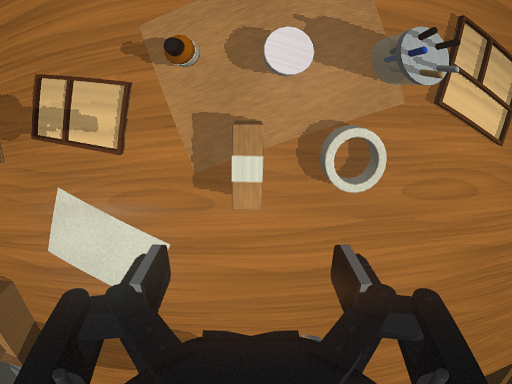

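The wrist view shows the soap's top face with corners about (234,124), (261,124), (260,209), (233,209), the jar lid at (289,51) and the dropper at (178,47).

```bash
python3 - <<'E'
from h import *
P=pose();c=cam('wrist')
w=np.array([wray(c,P,u,.052) for u in [(234,124.5),(261.5,124.5),(260,209),(233,209)]]);print(w.round(),w.mean(0))
a,n,m=sub(c,(247,169),20,white);k=np.argwhere(m)[:,::-1];q=np.array([wray(c,P,x,.052)[:2] for x in k],np.float32);print('band',a,cv2.minAreaRect(q))
a,n,m=sub(c,(289,51),28,white);print('jar',a,n,wray(c,P,a,.044))
a,n,m=sub(c,(176,46),14,dark);print('drop',a,n,wray(c,P,a,.07))
E
```

```text
[[481.  74.  52.]
 [479.  44.  52.]
 [382.  49.  52.]
 [383.  80.  52.]] [431.08014303  61.62331107  52.        ]
band [246.81045752 168.36732026] ((430.66766357421875, 61.684043884277344), (33.64107131958008, 28.866058349609375), 86.67401885986328)
jar [288.49521277  50.25106383] 1880 [560.9257904   11.08114149  44.        ]
drop [173.42758621  46.19655172] 290 [568.70730677 130.58088854  70.        ]
```

```bash
python3 -m jog '[{"dx":0,"dy":-3.3,"dz":27,"ax":0,"ay":0,"az":0.6},{"dx":0,"dy":0,"dz":30,"ax":0,"ay":0,"az":0},{"dx":0,"dy":0,"dz":30,"ax":0,"ay":0,"az":0},{"dx":0,"dy":0,"dz":30,"ax":0,"ay":0,"az":0},{"dx":0,"dy":0,"dz":30,"ax":0,"ay":0,"az":0},{"dx":0,"dy":0,"dz":30,"ax":0,"ay":0,"az":0},{"dx":0,"dy":0,"dz":20,"ax":0,"ay":0,"az":0},{"dx":0,"dy":0,"dz":12,"ax":0,"ay":0,"az":0},{"dx":0,"dy":0,"dz":8,"ax":0,"ay":0,"az":0},{"dx":0,"dy":0,"dz":0,"ax":0,"ay":0,"az":0},{"dx":0,"dy":0,"dz":0,"ax":0,"ay":0,"az":0}]' 1 | head -2
python3 -m jog '[{"dx":0,"dy":0,"dz":0,"ax":0,"ay":0,"az":0},{"dx":0,"dy":0,"dz":0,"ax":0,"ay":0,"az":0},{"dx":0,"dy":0,"dz":0,"ax":0,"ay":0,"az":0},{"dx":0,"dy":0,"dz":0,"ax":0,"ay":0,"az":0},{"dx":0,"dy":0,"dz":0,"ax":0,"ay":0,"az":0},{"dx":0,"dy":0,"dz":0,"ax":0,"ay":0,"az":0},{"dx":0,"dy":0,"dz":0,"ax":0,"ay":0,"az":0},{"dx":0,"dy":0,"dz":0,"ax":0,"ay":0,"az":0},{"dx":0,"dy":0,"dz":0,"ax":0,"ay":0,"az":0},{"dx":0,"dy":0,"dz":0,"ax":0,"ay":0,"az":0},{"dx":0,"dy":0,"dz":0,"ax":0,"ay":0,"az":0},{"dx":0,"dy":0,"dz":0,"ax":0,"ay":0,"az":0}]' 0 50
```

```text
time: 3.63
tool_pos: [0.4318, 0.0615, 0.1878]
time: 4.63
tool_pos: [0.4323, 0.0617, 0.1886]
tcp_rot: [-3.14, 0.084, -0.003]
wrist_force: [-1.2, -0.5, 6.1]
width: 0.391
grip_force: 50.9
```

```bash
python3 -m jog '[{"dx":0,"dy":0,"dz":-10,"ax":0,"ay":0,"az":0},{"dx":0,"dy":0,"dz":-20,"ax":0,"ay":0,"az":0},{"dx":0,"dy":0,"dz":-27,"ax":0,"ay":0,"az":0},{"dx":0,"dy":0,"dz":-27,"ax":0,"ay":0,"az":0},{"dx":0,"dy":0,"dz":-27,"ax":0,"ay":0,"az":0},{"dx":0,"dy":0,"dz":-27,"ax":0,"ay":0,"az":0},{"dx":0,"dy":0,"dz":-27,"ax":0,"ay":0,"az":0},{"dx":4,"dy":17,"dz":0,"ax":0,"ay":0,"az":0},{"dx":8,"dy":29,"dz":0,"ax":0,"ay":0,"az":0},{"dx":8,"dy":29,"dz":0,"ax":0,"ay":0,"az":0},{"dx":8,"dy":29,"dz":0,"ax":0,"ay":0,"az":0},{"dx":8,"dy":29,"dz":0,"ax":0,"ay":0,"az":0},{"dx":8,"dy":29,"dz":0,"ax":0,"ay":0,"az":0},{"dx":8,"dy":29,"dz":0,"ax":0,"ay":0,"az":0},{"dx":8,"dy":29,"dz":0,"ax":0,"ay":0,"az":0},{"dx":8,"dy":29,"dz":0,"ax":0,"ay":0,"az":0},{"dx":8,"dy":29,"dz":0,"ax":0,"ay":0,"az":0},{"dx":8,"dy":29,"dz":0,"ax":0,"ay":0,"az":0},{"dx":8,"dy":29,"dz":0,"ax":0,"ay":0,"az":0},{"dx":4,"dy":7,"dz":0,"ax":0,"ay":0,"az":0}]' | tail -2
python3 -m jog '[{"dx":0,"dy":0,"dz":0,"ax":0,"ay":0,"az":-6},{"dx":0,"dy":0,"dz":0,"ax":0,"ay":0,"az":-6},{"dx":0,"dy":0,"dz":0,"ax":0,"ay":0,"az":-6},{"dx":0,"dy":0,"dz":0,"ax":0,"ay":0,"az":-6},{"dx":0,"dy":0,"dz":0,"ax":0,"ay":0,"az":-6},{"dx":0,"dy":0,"dz":0,"ax":0,"ay":0,"az":-6},{"dx":0,"dy":0,"dz":0,"ax":0,"ay":0,"az":-6},{"dx":0,"dy":0,"dz":0,"ax":0,"ay":0,"az":-6},{"dx":0,"dy":0,"dz":0,"ax":0,"ay":0,"az":-6},{"dx":0,"dy":0,"dz":0,"ax":0,"ay":0,"az":-6},{"dx":0,"dy":0,"dz":0,"ax":0,"ay":0,"az":-6},{"dx":0,"dy":0,"dz":0,"ax":0,"ay":0,"az":-5.8},{"dx":0,"dy":0,"dz":0,"ax":0,"ay":0,"az":0},{"dx":0,"dy":0,"dz":0,"ax":0,"ay":0,"az":0}]' | tail -2
python3 - <<'E'
from h import *
P=pose();c=cam('wrist');save(c,'w3');go(510,-285,192,68.7)
hsv=cv2.cvtColor(c['img'],cv2.COLOR_RGB2HSV)
m=((hsv[...,2]>185)&(hsv[...,1]>50)&(hsv[...,1]<150)).astype(np.uint8)
for k in cv2.findContours(m,cv2.RETR_EXTERNAL,2)[0]:
    if cv2.contourArea(k)>300:
        print(k[:,0].mean(0),[np.round(x,1) for x in cv2.minAreaRect(np.array([wray(c,P,p[0],.004)[:2] for p in k],np.float32))])
E
```

```text
width: 0.387
grip_force: 50.3
width: 0.39
grip_force: 50.2
at [ 508.9 -285.6  352.6] psi 68.59 tilt 0.04 need dx,dy,dz [  0.9   0.9 160.6] az -0.1
[324.99242424 199.77272727] [array([ 568.1, -340.9]), array([71.2, 71.3]), np.float64(69.3)]
[322.50537634 136.59139785] [array([ 594.3, -268.4]), array([47.8, 73.1]), np.float64(68.6)]
[269.16666667 129.16666667] [array([ 526.3, -246.8]), array([56.8, 55.1]), np.float64(69.2)]
```

View pics/w3.png

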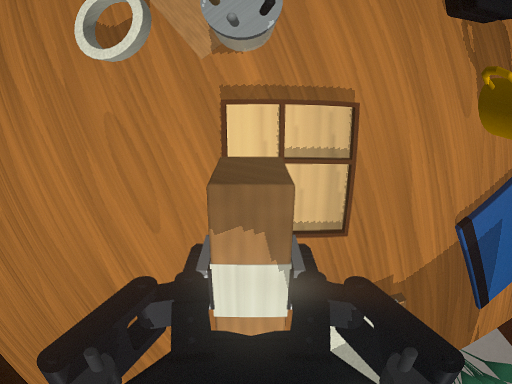

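The wrist view shows the soap held square over the long compartment, with the other two floors visible at (318,131) and (318,195). Lowering.

```bash
python3 -m jog '[{"dx":0,"dy":0,"dz":15,"ax":0,"ay":0,"az":-0.3},{"dx":0,"dy":0,"dz":25,"ax":0,"ay":0,"az":0},{"dx":0,"dy":0,"dz":25,"ax":0,"ay":0,"az":0},{"dx":0,"dy":0,"dz":25,"ax":0,"ay":0,"az":0},{"dx":0,"dy":0,"dz":25,"ax":0,"ay":0,"az":0},{"dx":0,"dy":0,"dz":18,"ax":0,"ay":0,"az":0},{"dx":0,"dy":0,"dz":12,"ax":0,"ay":0,"az":0},{"dx":0,"dy":0,"dz":6,"ax":0,"ay":0,"az":0},{"dx":0,"dy":0,"dz":4,"ax":0,"ay":0,"az":0},{"dx":0,"dy":0,"dz":3,"ax":0,"ay":0,"az":0},{"dx":0,"dy":0,"dz":0,"ax":0,"ay":0,"az":0},{"dx":0,"dy":0,"dz":0,"ax":0,"ay":0,"az":0},{"dx":0,"dy":0,"dz":0,"ax":0,"ay":0,"az":0}]'
python3 -m jog '[{"dx":0,"dy":0,"dz":0.8,"ax":0,"ay":0,"az":0},{"dx":0,"dy":0,"dz":0.8,"ax":0,"ay":0,"az":0},{"dx":0,"dy":0,"dz":0,"ax":0,"ay":0,"az":0},{"dx":0,"dy":0,"dz":0,"ax":0,"ay":0,"az":0}]'
```

```text
time: 8.6
tool_pos: [0.5097, -0.2864, 0.1959]
tcp_rot: [2.587, 1.779, 0.001]
wrist_force: [-0.2, -0.4, -1.0]
width: 0.389
grip_force: 50.2
time: 8.93
tool_pos: [0.5091, -0.286, 0.1932]
tcp_rot: [2.589, 1.78, 0.0]
wrist_force: [0.3, 0.4, -1.0]
width: 0.387
grip_force: 50.2
```

```bash
for i in 1; do python3 -m jog '[{"dx":0,"dy":0,"dz":0.7,"ax":0,"ay":0,"az":0},{"dx":0,"dy":0,"dz":0,"ax":0,"ay":0,"az":0},{"dx":0,"dy":0,"dz":0,"ax":0,"ay":0,"az":0}]' | sed -n '2p;4p'; python3 -m jog '[{"dx":0,"dy":0,"dz":0.7,"ax":0,"ay":0,"az":0},{"dx":0,"dy":0,"dz":0,"ax":0,"ay":0,"az":0},{"dx":0,"dy":0,"dz":0,"ax":0,"ay":0,"az":0}]' | sed -n '2p;4p'; done
```

```text
tool_pos: [0.5092, -0.2861, 0.1926]
wrist_force: [-0.2, 0.9, 0.8]
tool_pos: [0.5093, -0.2862, 0.1926]
wrist_force: [-1.3, 1.1, 6.3]
```

```bash
python3 -m jog '[{"dx":0,"dy":0,"dz":0,"ax":0,"ay":0,"az":0},{"dx":0,"dy":0,"dz":0,"ax":0,"ay":0,"az":0},{"dx":0,"dy":0,"dz":0,"ax":0,"ay":0,"az":0},{"dx":0,"dy":0,"dz":0,"ax":0,"ay":0,"az":0},{"dx":0,"dy":0,"dz":0,"ax":0,"ay":0,"az":0},{"dx":0,"dy":0,"dz":-8,"ax":0,"ay":0,"az":0},{"dx":0,"dy":0,"dz":-16,"ax":0,"ay":0,"az":0},{"dx":0,"dy":0,"dz":-27,"ax":0,"ay":0,"az":0},{"dx":0,"dy":0,"dz":-27,"ax":0,"ay":0,"az":0},{"dx":0,"dy":0,"dz":-27,"ax":0,"ay":0,"az":0},{"dx":0,"dy":0,"dz":-27,"ax":0,"ay":0,"az":0},{"dx":0,"dy":0,"dz":-27,"ax":0,"ay":0,"az":0}]' 0.65 | tail -2
python3 -m jog '[{"dx":15,"dy":1,"dz":0,"ax":0,"ay":0,"az":0},{"dx":30,"dy":2,"dz":0,"ax":0,"ay":0,"az":0},{"dx":30,"dy":2,"dz":0,"ax":0,"ay":0,"az":0},{"dx":30,"dy":2,"dz":0,"ax":0,"ay":0,"az":0},{"dx":30,"dy":2,"dz":0,"ax":0,"ay":0,"az":0},{"dx":30,"dy":2,"dz":0,"ax":0,"ay":0,"az":0},{"dx":30,"dy":2,"dz":0,"ax":0,"ay":0,"az":0},{"dx":30,"dy":2,"dz":0,"ax":0,"ay":0,"az":0},{"dx":30,"dy":2,"dz":0,"ax":0,"ay":0,"az":0},{"dx":30,"dy":2,"dz":0,"ax":0,"ay":0,"az":0},{"dx":30,"dy":2,"dz":0,"ax":0,"ay":0,"az":0},{"dx":30,"dy":2,"dz":0,"ax":0,"ay":0,"az":0},{"dx":30,"dy":2,"dz":0,"ax":0,"ay":0,"az":0},{"dx":15,"dy":1,"dz":0,"ax":0,"ay":0,"az":0},{"dx":0,"dy":0,"dz":0,"ax":0,"ay":0,"az":-6.5},{"dx":0,"dy":0,"dz":0,"ax":0,"ay":0,"az":-7},{"dx":0,"dy":0,"dz":0,"ax":0,"ay":0,"az":-7},{"dx":0,"dy":0,"dz":0,"ax":0,"ay":0,"az":-6.5},{"dx":0,"dy":0,"dz":0,"ax":0,"ay":0,"az":0},{"dx":0,"dy":0,"dz":0,"ax":0,"ay":0,"az":0}]' 1 | tail -2
python3 - <<'E'
from h import *
P=pose();c=cam('wrist');save(c,'w4');go(673,69,200,96)
E
```

```text
width: 0.652
grip_force: 0.0
width: 1.002
grip_force: 0.0
at [672.9  68.5 350.9] psi 95.84 tilt 0.01 need dx,dy,dz [  0.5   0.2 150.9] az -0.2
```

View pics/w4.png

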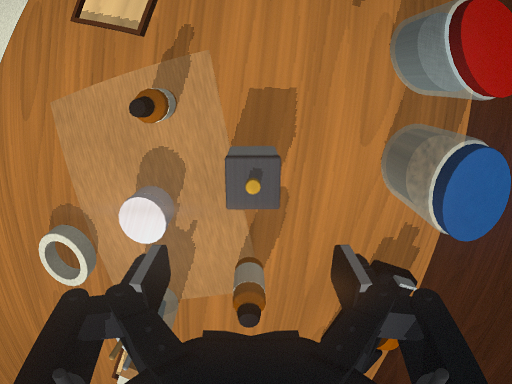

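The wrist view shows the tin's lid corners at about (226,157), (279,156), (280,208), (227,210) with the button at (253,186). Soap is out of view.

```bash
python3 - <<'E'
from h import *
P=pose();c=cam('wrist')
w=np.array([wray(c,P,u,.062) for u in [(226,157),(279.5,156),(280.5,208.5),(227,210)]]);print(w.round(),w.mean(0));print(wray(c,P,(253,185),.071))
e=w[1]-w[0]+w[2]-w[3];print(np.degrees(np.arctan2(e[1],e[0])))
e=w[0]-w[3]+w[1]-w[2];print(np.degrees(np.arctan2(e[1],e[0])))
a,n,m=sub(c,(143,216),32,white);print('jar',a,n,wray(c,P,a,.044))
a,n,m=sub(c,(249,316),14,dark);print('tall',a,n,wray(c,P,a,.094))
E
```

```text
[[649.  92.  62.]
 [696.  98.  62.]
 [703.  48.  62.]
 [654.  41.  62.]] [675.48877609  69.78672617  62.        ]
[674.9916851   71.25165003  71.        ]
7.208676487442976
97.00249829056871
jar [141.97212544 219.8583043 ] 1722 [562.57619174  12.35756439  44.        ]
tall [248.63392857 314.484375  ] 448 [683.93500761 -56.9439534   94.        ]
```

```bash
python3 -m jog '[{"dx":1.4,"dy":1.6,"dz":21,"ax":0,"ay":0,"az":-1.2},{"dx":0,"dy":0,"dz":28,"ax":0,"ay":0,"az":0},{"dx":0,"dy":0,"dz":28,"ax":0,"ay":0,"az":0},{"dx":0,"dy":0,"dz":28,"ax":0,"ay":0,"az":0},{"dx":0,"dy":0,"dz":28,"ax":0,"ay":0,"az":0},{"dx":0,"dy":0,"dz":15,"ax":0,"ay":0,"az":0},{"dx":0,"dy":0,"dz":8,"ax":0,"ay":0,"az":0},{"dx":0,"dy":0,"dz":0,"ax":0,"ay":0,"az":0},{"dx":0,"dy":0,"dz":0,"ax":0,"ay":0,"az":0},{"dx":0,"dy":0,"dz":0,"ax":0,"ay":0,"az":0}]' 1 | sed -n 2p
python3 -m jog '[{"dx":0,"dy":0,"dz":0,"ax":0,"ay":0,"az":0},{"dx":0,"dy":0,"dz":0,"ax":0,"ay":0,"az":0},{"dx":0,"dy":0,"dz":0,"ax":0,"ay":0,"az":0},{"dx":0,"dy":0,"dz":0,"ax":0,"ay":0,"az":0},{"dx":0,"dy":0,"dz":0,"ax":0,"ay":0,"az":0},{"dx":0,"dy":0,"dz":0,"ax":0,"ay":0,"az":0},{"dx":0,"dy":0,"dz":0,"ax":0,"ay":0,"az":0},{"dx":0,"dy":0,"dz":0,"ax":0,"ay":0,"az":0},{"dx":0,"dy":0,"dz":0,"ax":0,"ay":0,"az":0},{"dx":0,"dy":0,"dz":0,"ax":0,"ay":0,"az":0},{"dx":0,"dy":0,"dz":0,"ax":0,"ay":0,"az":0}]' 0 50
python3 - <<'E'
from h import *
go(564,-341,360,69)
E
```

```text
tool_pos: [0.6756, 0.0705, 0.1969]
time: 13.95
tool_pos: [0.675, 0.0704, 0.1963]
tcp_rot: [2.076, 2.356, 0.002]
wrist_force: [-1.5, -1.1, 6.5]
width: 0.583
grip_force: 52.3
at [675.   70.4 196.3] psi 97.23 tilt 0.13 need dx,dy,dz [-394.2 -161.5 -164. ] az 28.2
```

```bash
python3 -m jog '[{"dx":0,"dy":0,"dz":-8,"ax":0,"ay":0,"az":0},{"dx":0,"dy":0,"dz":-20,"ax":0,"ay":0,"az":0},{"dx":0,"dy":0,"dz":-27,"ax":0,"ay":0,"az":0},{"dx":0,"dy":0,"dz":-27,"ax":0,"ay":0,"az":0},{"dx":0,"dy":0,"dz":-27,"ax":0,"ay":0,"az":0},{"dx":0,"dy":0,"dz":-27,"ax":0,"ay":0,"az":0},{"dx":0,"dy":0,"dz":-27,"ax":0,"ay":0,"az":0}]'  | tail -2
python3 -m jog '[{"dx":-15,"dy":-6,"dz":0,"ax":0,"ay":0,"az":0},{"dx":-30,"dy":-12.4,"dz":0,"ax":0,"ay":0,"az":0},{"dx":-30,"dy":-12.4,"dz":0,"ax":0,"ay":0,"az":0},{"dx":-30,"dy":-12.4,"dz":0,"ax":0,"ay":0,"az":0},{"dx":-30,"dy":-12.4,"dz":0,"ax":0,"ay":0,"az":0},{"dx":-30,"dy":-12.4,"dz":0,"ax":0,"ay":0,"az":0},{"dx":-30,"dy":-12.4,"dz":0,"ax":0,"ay":0,"az":0},{"dx":-30,"dy":-12.4,"dz":0,"ax":0,"ay":0,"az":0},{"dx":-30,"dy":-12.4,"dz":0,"ax":0,"ay":0,"az":0},{"dx":-30,"dy":-12.4,"dz":0,"ax":0,"ay":0,"az":0},{"dx":-30,"dy":-12.4,"dz":0,"ax":0,"ay":0,"az":0},{"dx":-30,"dy":-12.4,"dz":0,"ax":0,"ay":0,"az":0},{"dx":-30,"dy":-12.4,"dz":0,"ax":0,"ay":0,"az":0},{"dx":-19,"dy":-6.5,"dz":0,"ax":0,"ay":0,"az":0},{"dx":0,"dy":0,"dz":0,"ax":0,"ay":0,"az":7},{"dx":0,"dy":0,"dz":0,"ax":0,"ay":0,"az":7},{"dx":0,"dy":0,"dz":0,"ax":0,"ay":0,"az":7},{"dx":0,"dy":0,"dz":0,"ax":0,"ay":0,"az":7.1},{"dx":0,"dy":0,"dz":0,"ax":0,"ay":0,"az":0},{"dx":0,"dy":0,"dz":0,"ax":0,"ay":0,"az":0}]' | tail -2
python3 - <<'E'
from h import *
P=pose();c=cam('wrist');save(c,'w5');go(564,-341,201,69)
E
```

```text
width: 0.582
grip_force: 52.2
width: 0.581
grip_force: 52.2
at [ 563.4 -340.8  356.7] psi 69.32 tilt 0.09 need dx,dy,dz [ -0.    0.9 155.7] az 0.3
```

View pics/w5.png

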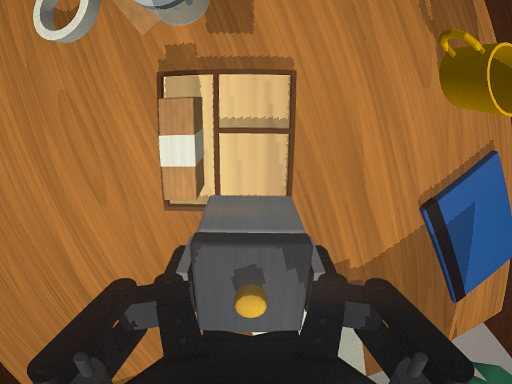

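The soap stands in the long compartment, its band at (180,150). The tin is held above the large compartment, so I'm lowering it.

```bash
python3 -m jog '[{"dx":0,"dy":0.8,"dz":15,"ax":0,"ay":0,"az":0.3},{"dx":0,"dy":0,"dz":25,"ax":0,"ay":0,"az":0},{"dx":0,"dy":0,"dz":25,"ax":0,"ay":0,"az":0},{"dx":0,"dy":0,"dz":25,"ax":0,"ay":0,"az":0},{"dx":0,"dy":0,"dz":25,"ax":0,"ay":0,"az":0},{"dx":0,"dy":0,"dz":18,"ax":0,"ay":0,"az":0},{"dx":0,"dy":0,"dz":11,"ax":0,"ay":0,"az":0},{"dx":0,"dy":0,"dz":6,"ax":0,"ay":0,"az":0},{"dx":0,"dy":0,"dz":3,"ax":0,"ay":0,"az":0},{"dx":0,"dy":0,"dz":0,"ax":0,"ay":0,"az":0},{"dx":0,"dy":0,"dz":0,"ax":0,"ay":0,"az":0}]' | sed -n '2p;4p'
python3 -m jog '[{"dx":0,"dy":0,"dz":0.8,"ax":0,"ay":0,"az":0},{"dx":0,"dy":0,"dz":0,"ax":0,"ay":0,"az":0},{"dx":0,"dy":0,"dz":0,"ax":0,"ay":0,"az":0}]' | sed -n '2p;4p'
python3 -m jog '[{"dx":0,"dy":0,"dz":0.8,"ax":0,"ay":0,"az":0},{"dx":0,"dy":0,"dz":0,"ax":0,"ay":0,"az":0},{"dx":0,"dy":0,"dz":0,"ax":0,"ay":0,"az":0}]' | sed -n '2p;4p'
python3 -m jog '[{"dx":0,"dy":0,"dz":0.7,"ax":0,"ay":0,"az":0},{"dx":0,"dy":0,"dz":0,"ax":0,"ay":0,"az":0},{"dx":0,"dy":0,"dz":0,"ax":0,"ay":0,"az":0}]' | sed -n '2p;4p'
```

```text
tool_pos: [0.5653, -0.3415, 0.206]
wrist_force: [-0.5, -0.6, -1.5]
tool_pos: [0.5651, -0.3413, 0.2049]
wrist_force: [0.1, -0.3, -0.7]
tool_pos: [0.5647, -0.341, 0.2031]
wrist_force: [-0.3, -0.1, -2.1]
tool_pos: [0.5647, -0.341, 0.2023]
wrist_force: [-1.3, 0.5, 0.1]
```

```bash
python3 -m jog '[{"dx":0,"dy":0,"dz":0.8,"ax":0,"ay":0,"az":0},{"dx":0,"dy":0,"dz":0,"ax":0,"ay":0,"az":0},{"dx":0,"dy":0,"dz":0,"ax":0,"ay":0,"az":0}]' | sed -n '2p;4p'
python3 -m jog '[{"dx":0,"dy":0,"dz":0.7,"ax":0,"ay":0,"az":0},{"dx":0,"dy":0,"dz":0,"ax":0,"ay":0,"az":0},{"dx":0,"dy":0,"dz":0,"ax":0,"ay":0,"az":0}]' | sed -n '2p;4p'
```

```text
tool_pos: [0.5647, -0.341, 0.2014]
wrist_force: [0.8, 0.6, -1.7]
tool_pos: [0.5647, -0.3411, 0.2008]
wrist_force: [0.5, -0.1, -1.0]
```

```bash
python3 -m jog '[{"dx":0,"dy":0,"dz":0.7,"ax":0,"ay":0,"az":0},{"dx":0,"dy":0,"dz":0,"ax":0,"ay":0,"az":0},{"dx":0,"dy":0,"dz":0,"ax":0,"ay":0,"az":0}]' | sed -n '2p;4p'
python3 -m jog '[{"dx":0,"dy":0,"dz":0.7,"ax":0,"ay":0,"az":0},{"dx":0,"dy":0,"dz":0,"ax":0,"ay":0,"az":0},{"dx":0,"dy":0,"dz":0,"ax":0,"ay":0,"az":0}]' | sed -n '2p;4p'
```

```text
tool_pos: [0.5648, -0.3412, 0.2004]
wrist_force: [-0.1, -0.0, -0.9]
tool_pos: [0.5648, -0.3412, 0.2004]
wrist_force: [-3.3, 1.3, 6.1]
```

```bash
python3 -m jog '[{"dx":0,"dy":0,"dz":0,"ax":0,"ay":0,"az":0},{"dx":0,"dy":0,"dz":0,"ax":0,"ay":0,"az":0},{"dx":0,"dy":0,"dz":0,"ax":0,"ay":0,"az":0},{"dx":0,"dy":0,"dz":0,"ax":0,"ay":0,"az":0},{"dx":0,"dy":0,"dz":0,"ax":0,"ay":0,"az":0},{"dx":0,"dy":0,"dz":-8,"ax":0,"ay":0,"az":0},{"dx":0,"dy":0,"dz":-16,"ax":0,"ay":0,"az":0},{"dx":0,"dy":0,"dz":-27,"ax":0,"ay":0,"az":0},{"dx":0,"dy":0,"dz":-27,"ax":0,"ay":0,"az":0},{"dx":0,"dy":0,"dz":-27,"ax":0,"ay":0,"az":0},{"dx":0,"dy":0,"dz":-27,"ax":0,"ay":0,"az":0},{"dx":0,"dy":0,"dz":-27,"ax":0,"ay":0,"az":0}]' 0.73 | tail -2
python3 -m jog '[{"dx":18,"dy":0,"dz":0,"ax":0,"ay":0,"az":0},{"dx":30,"dy":1,"dz":0,"ax":0,"ay":0,"az":0},{"dx":30,"dy":1,"dz":0,"ax":0,"ay":0,"az":0},{"dx":30,"dy":1,"dz":0,"ax":0,"ay":0,"az":0},{"dx":30,"dy":1,"dz":0,"ax":0,"ay":0,"az":0},{"dx":30,"dy":1,"dz":0,"ax":0,"ay":0,"az":0},{"dx":30,"dy":1,"dz":0,"ax":0,"ay":0,"az":0},{"dx":30,"dy":1,"dz":0,"ax":0,"ay":0,"az":0},{"dx":30,"dy":1,"dz":0,"ax":0,"ay":0,"az":0},{"dx":30,"dy":1,"dz":0,"ax":0,"ay":0,"az":0},{"dx":18,"dy":1,"dz":0,"ax":0,"ay":0,"az":0},{"dx":0,"dy":0,"dz":0,"ax":0,"ay":0,"az":0},{"dx":0,"dy":0,"dz":0,"ax":0,"ay":0,"az":0},{"dx":0,"dy":0,"dz":0,"ax":0,"ay":0,"az":0}]' 1 | tail -2
python3 - <<'E'
from h import *
P=pose();c=cam('wrist');save(c,'w6');go(684,-59,205,69)
E
```

```text
width: 0.729
grip_force: 0.0
width: 1.0
grip_force: 0.0
at [684.2 -60.2 358.7] psi 68.79 tilt 0.03 need dx,dy,dz [  1.2  -0.6 153.7] az -0.2
```

View pics/w6.png

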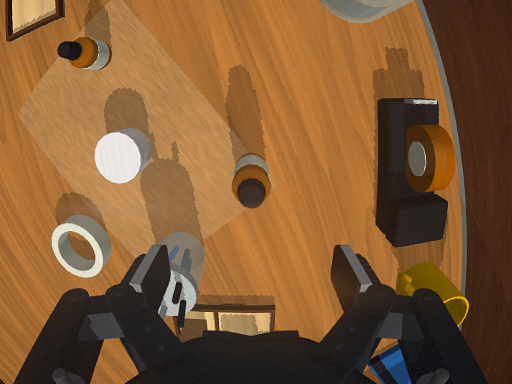

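The wrist view shows the tall bottle standing alone, its cap at about (252,194).

```bash
python3 - <<'E'
from h import *
P=pose();c=cam('wrist')
a,n,m=sub(c,(252,194),17,dark);x,y,w,h=cv2.boundingRect(m);print(a,n,x,y,w,h,wray(c,P,a,.092))
b=wray(c,P,(x+(w-1)/2,y+(w-1)/2+h-w),.098);print(b);go(b[0],b[1],205,69)
E
```

```text
[250.20496894 186.83850932] 322 237 178 28 23 [686.02845965 -55.5518015   92.        ]
[687.05602239 -53.55610964  98.        ]
at [684.1 -60.5 358.6] psi 68.77 tilt 0.03 need dx,dy,dz [  7.6   0.2 153.6] az -0.2
```

```bash
python3 - <<'E'
from h import *
P=pose();c=cam('wrist')
print(cv2.cvtColor(c['img'],cv2.COLOR_RGB2HSV)[174:214:3,252].tolist())
for th in (80,95):
    a,n,m=sub(c,(252,194),20,lambda h:(h[...,2]<th));print(a,n,cv2.boundingRect(m))
for v in (192,194): print(wray(c,P,(251.5,v),.098))
E
```

```text
[[15, 208, 135], [14, 197, 97], [13, 121, 55], [12, 142, 54], [13, 96, 56], [10, 75, 61], [8, 74, 62], [14, 85, 60], [11, 88, 61], [10, 85, 66], [13, 107, 74], [14, 136, 120], [15, 174, 179], [15, 175, 184]]
[250.69781931 191.65109034] 642 (237, 177, 28, 30)
[250.77428999 191.56801196] 669 (237, 177, 29, 30)
[686.07444879 -58.45884443  98.        ]
[685.44870819 -60.07238593  98.        ]
```

```bash
python3 -m jog '[{"dx":1.9,"dy":1.4,"dz":20,"ax":0,"ay":0,"az":0},{"dx":0,"dy":0,"dz":28,"ax":0,"ay":0,"az":0},{"dx":0,"dy":0,"dz":28,"ax":0,"ay":0,"az":0},{"dx":0,"dy":0,"dz":28,"ax":0,"ay":0,"az":0},{"dx":0,"dy":0,"dz":26,"ax":0,"ay":0,"az":0},{"dx":0,"dy":0,"dz":15,"ax":0,"ay":0,"az":0},{"dx":0,"dy":0,"dz":8,"ax":0,"ay":0,"az":0},{"dx":0,"dy":0,"dz":0,"ax":0,"ay":0,"az":0},{"dx":0,"dy":0,"dz":0,"ax":0,"ay":0,"az":0},{"dx":0,"dy":0,"dz":0,"ax":0,"ay":0,"az":0}]' 1 | sed -n '2p;4p'
python3 -m jog '[{"dx":0,"dy":0,"dz":0,"ax":0,"ay":0,"az":0},{"dx":0,"dy":0,"dz":0,"ax":0,"ay":0,"az":0},{"dx":0,"dy":0,"dz":0,"ax":0,"ay":0,"az":0},{"dx":0,"dy":0,"dz":0,"ax":0,"ay":0,"az":0},{"dx":0,"dy":0,"dz":0,"ax":0,"ay":0,"az":0},{"dx":0,"dy":0,"dz":0,"ax":0,"ay":0,"az":0},{"dx":0,"dy":0,"dz":0,"ax":0,"ay":0,"az":0},{"dx":0,"dy":0,"dz":0,"ax":0,"ay":0,"az":0},{"dx":0,"dy":0,"dz":0,"ax":0,"ay":0,"az":0},{"dx":0,"dy":0,"dz":0,"ax":0,"ay":0,"az":0},{"dx":0,"dy":0,"dz":0,"ax":0,"ay":0,"az":0},{"dx":0,"dy":0,"dz":0,"ax":0,"ay":0,"az":0}]' 0 50
python3 - <<'E'
from h import *
go(592,-269,365,69)
E
```

```text
tool_pos: [0.6877, -0.0584, 0.2077]
wrist_force: [0.9, 0.2, 0.2]
time: 23.07
tool_pos: [0.6868, -0.058, 0.2063]
tcp_rot: [2.591, 1.776, 0.001]
wrist_force: [-2.5, 0.3, 5.6]
width: 0.406
grip_force: 50.0
at [686.8 -58.  206.3] psi 68.84 tilt 0.04 need dx,dy,dz [-230.9  -12.1 -158.7] az -0.2
```

```bash
python3 -m jog '[{"dx":0,"dy":0,"dz":-8,"ax":0,"ay":0,"az":0},{"dx":0,"dy":0,"dz":-18,"ax":0,"ay":0,"az":0},{"dx":0,"dy":0,"dz":-27,"ax":0,"ay":0,"az":0},{"dx":0,"dy":0,"dz":-27,"ax":0,"ay":0,"az":0},{"dx":0,"dy":0,"dz":-27,"ax":0,"ay":0,"az":0},{"dx":0,"dy":0,"dz":-27,"ax":0,"ay":0,"az":0},{"dx":0,"dy":0,"dz":-20,"ax":0,"ay":0,"az":0},{"dx":-15,"dy":-1,"dz":0,"ax":0,"ay":0,"az":0},{"dx":-28,"dy":-1,"dz":0,"ax":0,"ay":0,"az":0},{"dx":-28,"dy":-1,"dz":0,"ax":0,"ay":0,"az":0},{"dx":-28,"dy":-1,"dz":0,"ax":0,"ay":0,"az":0},{"dx":-28,"dy":-1,"dz":0,"ax":0,"ay":0,"az":0},{"dx":-28,"dy":-2,"dz":0,"ax":0,"ay":0,"az":0},{"dx":-28,"dy":-2,"dz":0,"ax":0,"ay":0,"az":0},{"dx":-28,"dy":-2,"dz":0,"ax":0,"ay":0,"az":0},{"dx":-20,"dy":-1,"dz":0,"ax":0,"ay":0,"az":0},{"dx":0,"dy":0,"dz":0,"ax":0,"ay":0,"az":0},{"dx":0,"dy":0,"dz":0,"ax":0,"ay":0,"az":0},{"dx":0,"dy":0,"dz":0,"ax":0,"ay":0,"az":0}]'  | tail -2
python3 - <<'E'
from h import *
P=pose();c=cam('wrist');save(c,'w7');go(592,-269,211,69)
T=cam('top')
cv2.imwrite('pics/m7.png',cv2.resize(np.hstack([c['img'],np.vstack([cv2.resize(T['img'][120:264,290:430],(384,384))])]),(798,342))[:,:,::-1])
E
```

```text
width: 0.407
grip_force: 50.0
at [ 591.7 -268.7  358.4] psi 68.84 tilt 0.1 need dx,dy,dz [ -0.2   0.7 147.4] az -0.2
```

View pics/m7.png

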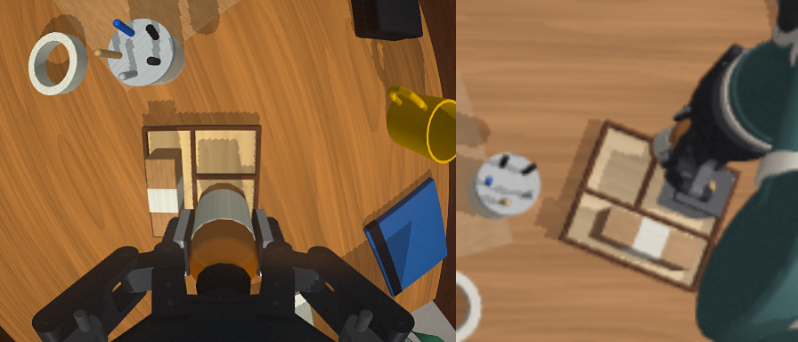

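The bottle is held upright over the small compartment, and the soap and tin stand in theirs. Lowering.

```bash
python3 -m jog '[{"dx":0,"dy":0.6,"dz":15,"ax":0,"ay":0,"az":0},{"dx":0,"dy":0,"dz":25,"ax":0,"ay":0,"az":0},{"dx":0,"dy":0,"dz":25,"ax":0,"ay":0,"az":0},{"dx":0,"dy":0,"dz":25,"ax":0,"ay":0,"az":0},{"dx":0,"dy":0,"dz":22,"ax":0,"ay":0,"az":0},{"dx":0,"dy":0,"dz":16,"ax":0,"ay":0,"az":0},{"dx":0,"dy":0,"dz":10,"ax":0,"ay":0,"az":0},{"dx":0,"dy":0,"dz":5,"ax":0,"ay":0,"az":0},{"dx":0,"dy":0,"dz":2,"ax":0,"ay":0,"az":0},{"dx":0,"dy":0,"dz":0,"ax":0,"ay":0,"az":0},{"dx":0,"dy":0,"dz":0,"ax":0,"ay":0,"az":0}]' | sed -n '2p;4p'
python3 -m jog '[{"dx":0,"dy":0,"dz":0.7,"ax":0,"ay":0,"az":0},{"dx":0,"dy":0,"dz":0,"ax":0,"ay":0,"az":0},{"dx":0,"dy":0,"dz":0,"ax":0,"ay":0,"az":0}]' | sed -n '2p;4p'
python3 -m jog '[{"dx":0,"dy":0,"dz":0.7,"ax":0,"ay":0,"az":0},{"dx":0,"dy":0,"dz":0,"ax":0,"ay":0,"az":0},{"dx":0,"dy":0,"dz":0,"ax":0,"ay":0,"az":0}]' | sed -n '2p;4p'
python3 -m jog '[{"dx":0,"dy":0,"dz":0.7,"ax":0,"ay":0,"az":0},{"dx":0,"dy":0,"dz":0,"ax":0,"ay":0,"az":0},{"dx":0,"dy":0,"dz":0,"ax":0,"ay":0,"az":0}]' | sed -n '2p;4p'
```

```text
tool_pos: [0.5933, -0.2695, 0.2158]
wrist_force: [-0.1, -0.4, -1.2]
tool_pos: [0.5928, -0.2696, 0.2147]
wrist_force: [-0.4, -1.3, -1.9]
tool_pos: [0.5924, -0.2694, 0.2131]
wrist_force: [0.0, 0.3, -1.9]
tool_pos: [0.5924, -0.2693, 0.2123]
wrist_force: [-0.8, -0.6, -1.8]
```

```bash
python3 -m jog '[{"dx":0,"dy":0,"dz":0.7,"ax":0,"ay":0,"az":0},{"dx":0,"dy":0,"dz":0.7,"ax":0,"ay":0,"az":0},{"dx":0,"dy":0,"dz":0,"ax":0,"ay":0,"az":0},{"dx":0,"dy":0,"dz":0,"ax":0,"ay":0,"az":0}]' | sed -n '2p;4p'
python3 -m jog '[{"dx":0,"dy":0,"dz":0.7,"ax":0,"ay":0,"az":0},{"dx":0,"dy":0,"dz":0,"ax":0,"ay":0,"az":0},{"dx":0,"dy":0,"dz":0,"ax":0,"ay":0,"az":0}]' | sed -n '2p;4p'
```

```text
tool_pos: [0.5924, -0.2693, 0.2108]
wrist_force: [-0.1, 0.4, -1.8]
tool_pos: [0.5926, -0.2694, 0.2104]
wrist_force: [-0.8, -0.0, -1.6]
```

```bash
python3 -m jog '[{"dx":0,"dy":0,"dz":0.6,"ax":0,"ay":0,"az":0},{"dx":0,"dy":0,"dz":0,"ax":0,"ay":0,"az":0},{"dx":0,"dy":0,"dz":0,"ax":0,"ay":0,"az":0}]' | sed -n '2p;4p'
python3 -m jog '[{"dx":0,"dy":0,"dz":0.6,"ax":0,"ay":0,"az":0},{"dx":0,"dy":0,"dz":0,"ax":0,"ay":0,"az":0},{"dx":0,"dy":0,"dz":0,"ax":0,"ay":0,"az":0}]' | sed -n '2p;4p'
```

```text
tool_pos: [0.5926, -0.2694, 0.2103]
wrist_force: [-1.7, 1.1, 4.8]
tool_pos: [0.5926, -0.2694, 0.2103]
wrist_force: [-3.7, 1.4, 7.6]
```

```bash
python3 -m jog '[{"dx":0,"dy":0,"dz":0,"ax":0,"ay":0,"az":0},{"dx":0,"dy":0,"dz":0,"ax":0,"ay":0,"az":0},{"dx":0,"dy":0,"dz":0,"ax":0,"ay":0,"az":0},{"dx":0,"dy":0,"dz":0,"ax":0,"ay":0,"az":0},{"dx":0,"dy":0,"dz":0,"ax":0,"ay":0,"az":0},{"dx":0,"dy":0,"dz":-8,"ax":0,"ay":0,"az":0},{"dx":0,"dy":0,"dz":-16,"ax":0,"ay":0,"az":0},{"dx":0,"dy":0,"dz":-25,"ax":0,"ay":0,"az":0},{"dx":0,"dy":0,"dz":-25,"ax":0,"ay":0,"az":0},{"dx":0,"dy":0,"dz":-25,"ax":0,"ay":0,"az":0},{"dx":0,"dy":0,"dz":-25,"ax":0,"ay":0,"az":0},{"dx":0,"dy":0,"dz":-25,"ax":0,"ay":0,"az":0}]' 0.65 | tail -2
python3 -m jog '[{"dx":15,"dy":-8,"dz":0,"ax":0,"ay":0,"az":0},{"dx":28,"dy":-14.5,"dz":0,"ax":0,"ay":0,"az":0},{"dx":28,"dy":-14.5,"dz":0,"ax":0,"ay":0,"az":0},{"dx":28,"dy":-14.5,"dz":0,"ax":0,"ay":0,"az":0},{"dx":28,"dy":-14.5,"dz":0,"ax":0,"ay":0,"az":0},{"dx":28,"dy":-14.5,"dz":0,"ax":0,"ay":0,"az":0},{"dx":28,"dy":-14.5,"dz":0,"ax":0,"ay":0,"az":0},{"dx":28,"dy":-14.5,"dz":0,"ax":0,"ay":0,"az":0},{"dx":28,"dy":-14.5,"dz":0,"ax":0,"ay":0,"az":0},{"dx":12,"dy":-6,"dz":0,"ax":0,"ay":0,"az":0},{"dx":0,"dy":0,"dz":0,"ax":0,"ay":0,"az":-7},{"dx":0,"dy":0,"dz":0,"ax":0,"ay":0,"az":0},{"dx":0,"dy":0,"dz":0,"ax":0,"ay":0,"az":0},{"dx":0,"dy":0,"dz":0,"ax":0,"ay":0,"az":0}]' 1 | tail -2
python3 - <<'E'
from h import *
P=pose();c=cam('wrist');save(c,'w8');go(561.5,12,191,76)
a,n,m=sub(c,(250,195),60,white);x=wray(c,P,a,.044);print('jar',a,n,x,cv2.boundingRect(m));go(x[0],x[1],191,76)
E
```

```text
width: 0.647
grip_force: 0.0
width: 0.994
grip_force: 0.0
at [561.9  11.  358. ] psi 75.66 tilt 0.01 need dx,dy,dz [  0.9  -0.7 167. ] az -0.3
jar [249.99178556 176.60311284] 2313 [561.82034549  11.70661231  44.        ] (223, 150, 55, 54)
at [561.9  11.  358. ] psi 75.66 tilt 0.01 need dx,dy,dz [  0.7  -0.3 167. ] az -0.3
```

View pics/w8.png

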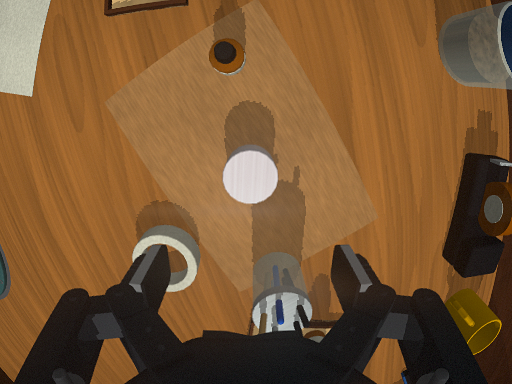

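The jar's lid is centred at (250,177), with the pens and tape well clear of the fingers' path. Grasping it.

```bash
python3 -m jog '[{"dx":0.7,"dy":-0.3,"dz":20,"ax":0,"ay":0,"az":-0.3},{"dx":0,"dy":0,"dz":28,"ax":0,"ay":0,"az":0},{"dx":0,"dy":0,"dz":28,"ax":0,"ay":0,"az":0},{"dx":0,"dy":0,"dz":28,"ax":0,"ay":0,"az":0},{"dx":0,"dy":0,"dz":28,"ax":0,"ay":0,"az":0},{"dx":0,"dy":0,"dz":20,"ax":0,"ay":0,"az":0},{"dx":0,"dy":0,"dz":14,"ax":0,"ay":0,"az":0},{"dx":0,"dy":0,"dz":7,"ax":0,"ay":0,"az":0},{"dx":0,"dy":0,"dz":0,"ax":0,"ay":0,"az":0},{"dx":0,"dy":0,"dz":0,"ax":0,"ay":0,"az":0},{"dx":0,"dy":0,"dz":0,"ax":0,"ay":0,"az":0}]' 1 | sed -n '2p;4p'
python3 -m jog '[{"dx":0,"dy":0,"dz":0,"ax":0,"ay":0,"az":0},{"dx":0,"dy":0,"dz":0,"ax":0,"ay":0,"az":0},{"dx":0,"dy":0,"dz":0,"ax":0,"ay":0,"az":0},{"dx":0,"dy":0,"dz":0,"ax":0,"ay":0,"az":0},{"dx":0,"dy":0,"dz":0,"ax":0,"ay":0,"az":0},{"dx":0,"dy":0,"dz":0,"ax":0,"ay":0,"az":0},{"dx":0,"dy":0,"dz":0,"ax":0,"ay":0,"az":0},{"dx":0,"dy":0,"dz":0,"ax":0,"ay":0,"az":0},{"dx":0,"dy":0,"dz":0,"ax":0,"ay":0,"az":0},{"dx":0,"dy":0,"dz":0,"ax":0,"ay":0,"az":0},{"dx":0,"dy":0,"dz":0,"ax":0,"ay":0,"az":0}]' 0 50
python3 - <<'E'
from h import *
go(505,270,330,76)
E
```

```text
tool_pos: [0.5627, 0.0121, 0.1864]
wrist_force: [0.5, 0.4, -0.6]
time: 31.55
tool_pos: [0.5626, 0.0124, 0.1866]
tcp_rot: [2.472, 1.936, 0.003]
wrist_force: [-0.6, -0.4, 7.0]
width: 0.641
grip_force: 52.5
at [562.6  12.4 186.6] psi 76.14 tilt 0.14 need dx,dy,dz [ 236.4 -117.3 -143.5] az 0.1
```

```bash
python3 -m jog '[{"dx":0,"dy":0,"dz":-8,"ax":0,"ay":0,"az":0},{"dx":0,"dy":0,"dz":-18,"ax":0,"ay":0,"az":0},{"dx":0,"dy":0,"dz":-27,"ax":0,"ay":0,"az":0},{"dx":0,"dy":0,"dz":-27,"ax":0,"ay":0,"az":0},{"dx":0,"dy":0,"dz":-27,"ax":0,"ay":0,"az":0},{"dx":0,"dy":0,"dz":-27,"ax":0,"ay":0,"az":0},{"dx":0,"dy":0,"dz":-10,"ax":0,"ay":0,"az":0},{"dx":14,"dy":-7,"dz":0,"ax":0,"ay":0,"az":0},{"dx":26,"dy":-13,"dz":0,"ax":0,"ay":0,"az":0},{"dx":26,"dy":-13,"dz":0,"ax":0,"ay":0,"az":0},{"dx":26,"dy":-13,"dz":0,"ax":0,"ay":0,"az":0},{"dx":26,"dy":-13,"dz":0,"ax":0,"ay":0,"az":0},{"dx":26,"dy":-13,"dz":0,"ax":0,"ay":0,"az":0},{"dx":26,"dy":-13,"dz":0,"ax":0,"ay":0,"az":0},{"dx":26,"dy":-13,"dz":0,"ax":0,"ay":0,"az":0},{"dx":26,"dy":-13,"dz":0,"ax":0,"ay":0,"az":0},{"dx":14,"dy":-6.5,"dz":0,"ax":0,"ay":0,"az":0},{"dx":0,"dy":0,"dz":0,"ax":0,"ay":0,"az":0},{"dx":0,"dy":0,"dz":0,"ax":0,"ay":0,"az":0},{"dx":0,"dy":0,"dz":0,"ax":0,"ay":0,"az":0}]'  | tail -2
python3 - <<'E'
from h import *
P=pose();c=cam('wrist');save(c,'w9');go(505,270,191,76)
hsv=cv2.cvtColor(c['img'],cv2.COLOR_RGB2HSV)
m=((hsv[...,2]>185)&(hsv[...,1]>50)&(hsv[...,1]<150)).astype(np.uint8)
for k in cv2.findContours(m,cv2.RETR_EXTERNAL,2)[0]:
    if cv2.contourArea(k)>300:
        print(k[:,0].mean(0),[np.round(x,1) for x in cv2.minAreaRect(np.array([wray(c,P,p[0],.004)[:2] for p in k],np.float32))])
E
```

```text
width: 0.639
grip_force: 53.1
at [504.2 268.8 328.4] psi 76.11 tilt 0.08 need dx,dy,dz [  1.5   0.6 137.4] az 0.1
[264.55897436 176.33846154] [array([501. , 270.9]), array([72.7, 71.6]), np.float64(76.1)]
[253.78899083 105.02752294] [array([518.4, 345. ]), array([46. , 69.1]), np.float64(75.9)]
```

View pics/w9.png

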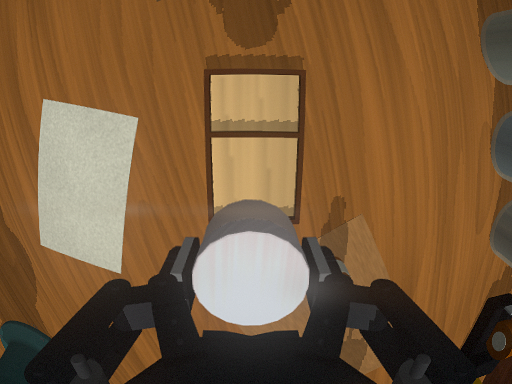

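The jar is held upright and aligned with tray2, whose floors are at (254,100) and (256,175). Lowering.

```bash
python3 -m jog '[{"dx":1,"dy":0,"dz":15,"ax":0,"ay":0,"az":0},{"dx":0,"dy":0,"dz":25,"ax":0,"ay":0,"az":0},{"dx":0,"dy":0,"dz":25,"ax":0,"ay":0,"az":0},{"dx":0,"dy":0,"dz":25,"ax":0,"ay":0,"az":0},{"dx":0,"dy":0,"dz":20,"ax":0,"ay":0,"az":0},{"dx":0,"dy":0,"dz":13,"ax":0,"ay":0,"az":0},{"dx":0,"dy":0,"dz":7,"ax":0,"ay":0,"az":0},{"dx":0,"dy":0,"dz":3,"ax":0,"ay":0,"az":0},{"dx":0,"dy":0,"dz":0,"ax":0,"ay":0,"az":0},{"dx":0,"dy":0,"dz":0,"ax":0,"ay":0,"az":0},{"dx":0,"dy":0,"dz":0,"ax":0,"ay":0,"az":0}]' | sed -n '2p;4p'
python3 -m jog '[{"dx":0,"dy":0,"dz":0.8,"ax":0,"ay":0,"az":0},{"dx":0,"dy":0,"dz":0.7,"ax":0,"ay":0,"az":0},{"dx":0,"dy":0,"dz":0,"ax":0,"ay":0,"az":0},{"dx":0,"dy":0,"dz":0,"ax":0,"ay":0,"az":0}]' | sed -n '2p;4p'
python3 -m jog '[{"dx":0,"dy":0,"dz":0.7,"ax":0,"ay":0,"az":0},{"dx":0,"dy":0,"dz":0,"ax":0,"ay":0,"az":0},{"dx":0,"dy":0,"dz":0,"ax":0,"ay":0,"az":0}]' | sed -n '2p;4p'
python3 -m jog '[{"dx":0,"dy":0,"dz":0.7,"ax":0,"ay":0,"az":0},{"dx":0,"dy":0,"dz":0,"ax":0,"ay":0,"az":0},{"dx":0,"dy":0,"dz":0,"ax":0,"ay":0,"az":0}]' | sed -n '2p;4p'
```

```text
tool_pos: [0.5054, 0.271, 0.1976]
wrist_force: [-0.2, -0.1, -1.7]
tool_pos: [0.5045, 0.2707, 0.1949]
wrist_force: [0.1, 0.3, -1.6]
tool_pos: [0.5044, 0.2706, 0.1938]
wrist_force: [-0.4, -0.2, -1.2]
tool_pos: [0.5044, 0.2706, 0.1931]
wrist_force: [0.1, 0.2, -1.3]
```

```bash
python3 -m jog '[{"dx":0,"dy":0,"dz":0.7,"ax":0,"ay":0,"az":0},{"dx":0,"dy":0,"dz":0.7,"ax":0,"ay":0,"az":0},{"dx":0,"dy":0,"dz":0,"ax":0,"ay":0,"az":0},{"dx":0,"dy":0,"dz":0,"ax":0,"ay":0,"az":0}]' | sed -n '2p;4p'
python3 -m jog '[{"dx":0,"dy":0,"dz":0.6,"ax":0,"ay":0,"az":0},{"dx":0,"dy":0,"dz":0,"ax":0,"ay":0,"az":0},{"dx":0,"dy":0,"dz":0,"ax":0,"ay":0,"az":0}]' | sed -n '2p;4p'
python3 -m jog '[{"dx":0,"dy":0,"dz":0.6,"ax":0,"ay":0,"az":0},{"dx":0,"dy":0,"dz":0,"ax":0,"ay":0,"az":0},{"dx":0,"dy":0,"dz":0,"ax":0,"ay":0,"az":0}]' | sed -n '2p;4p'
```

```text
tool_pos: [0.5044, 0.2706, 0.1917]
wrist_force: [0.0, 0.1, -1.5]
tool_pos: [0.5045, 0.2706, 0.1911]
wrist_force: [0.4, -0.1, -1.7]
tool_pos: [0.5046, 0.2707, 0.1907]
wrist_force: [0.4, -0.7, -0.3]
```

```bash
python3 -m jog '[{"dx":0,"dy":0,"dz":0.7,"ax":0,"ay":0,"az":0},{"dx":0,"dy":0,"dz":0,"ax":0,"ay":0,"az":0},{"dx":0,"dy":0,"dz":0,"ax":0,"ay":0,"az":0}]' | sed -n '2p;4p'
python3 -m jog '[{"dx":0,"dy":0,"dz":0,"ax":0,"ay":0,"az":0},{"dx":0,"dy":0,"dz":0,"ax":0,"ay":0,"az":0},{"dx":0,"dy":0,"dz":0,"ax":0,"ay":0,"az":0},{"dx":0,"dy":0,"dz":0,"ax":0,"ay":0,"az":0},{"dx":0,"dy":0,"dz":0,"ax":0,"ay":0,"az":0},{"dx":0,"dy":0,"dz":-8,"ax":0,"ay":0,"az":0},{"dx":0,"dy":0,"dz":-16,"ax":0,"ay":0,"az":0},{"dx":0,"dy":0,"dz":-25,"ax":0,"ay":0,"az":0},{"dx":0,"dy":0,"dz":-25,"ax":0,"ay":0,"az":0},{"dx":0,"dy":0,"dz":-25,"ax":0,"ay":0,"az":0},{"dx":0,"dy":0,"dz":-25,"ax":0,"ay":0,"az":0},{"dx":0,"dy":0,"dz":-25,"ax":0,"ay":0,"az":0},{"dx":-17,"dy":13,"dz":0,"ax":0,"ay":0,"az":0},{"dx":-25,"dy":20,"dz":0,"ax":0,"ay":0,"az":0},{"dx":-25,"dy":20,"dz":0,"ax":0,"ay":0,"az":0},{"dx":-25,"dy":20,"dz":0,"ax":0,"ay":0,"az":0},{"dx":-17,"dy":13,"dz":0,"ax":0,"ay":0,"az":0},{"dx":-10,"dy":10,"dz":0,"ax":0,"ay":0,"az":0},{"dx":0,"dy":0,"dz":0,"ax":0,"ay":0,"az":0},{"dx":0,"dy":0,"dz":0,"ax":0,"ay":0,"az":0}]' 0.9 | tail -2
python3 - <<'E'
from h import *
P=pose();c=cam('wrist');go(569,132,185,76)
a,n,m=sub(c,(250,180),40,lambda h:h[...,2]<75);r=cv2.boundingRect(m);x=wray(c,P,a,.075);print('drop',a,n,x,r);go(x[0],x[1],185,76)
T=cam('top')
cv2.imwrite('pics/m10.png',cv2.resize(np.hstack([c['img'],cv2.resize(T['img'][170:270,90:190],(384,384))]),(798,342))[:,:,::-1])
E
```

```text
tool_pos: [0.5046, 0.2707, 0.1906]
wrist_force: [-3.5, -0.9, 5.8]
width: 0.895
grip_force: 0.0
at [569.  132.5 339. ] psi 76.1 tilt 0.05 need dx,dy,dz [ -0.6   0.2 154. ] az 0.1
drop [250.4829932  189.68027211] 441 [570.42446445 135.39712792  75.        ] (240, 178, 22, 25)
at [569.  132.5 339. ] psi 76.1 tilt 0.05 need dx,dy,dz [  3.1   0.7 154. ] az 0.1
```

View pics/m10.png

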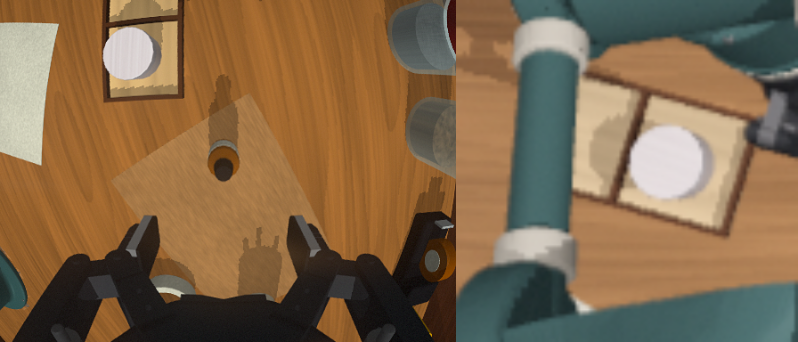

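The cream jar stands in tray2's large compartment, and the dropper is ahead, its bulb at about (250,190) in full pixels. Grasping it.

```bash
python3 -m jog '[{"dx":1.5,"dy":0.7,"dz":20,"ax":0,"ay":0,"az":0},{"dx":0,"dy":0,"dz":28,"ax":0,"ay":0,"az":0},{"dx":0,"dy":0,"dz":28,"ax":0,"ay":0,"az":0},{"dx":0,"dy":0,"dz":28,"ax":0,"ay":0,"az":0},{"dx":0,"dy":0,"dz":25,"ax":0,"ay":0,"az":0},{"dx":0,"dy":0,"dz":15,"ax":0,"ay":0,"az":0},{"dx":0,"dy":0,"dz":9,"ax":0,"ay":0,"az":0},{"dx":0,"dy":0,"dz":0,"ax":0,"ay":0,"az":0},{"dx":0,"dy":0,"dz":0,"ax":0,"ay":0,"az":0},{"dx":0,"dy":0,"dz":0,"ax":0,"ay":0,"az":0}]' 1 | sed -n '2p;4p'
python3 -m jog '[{"dx":0,"dy":0,"dz":0,"ax":0,"ay":0,"az":0},{"dx":0,"dy":0,"dz":0,"ax":0,"ay":0,"az":0},{"dx":0,"dy":0,"dz":0,"ax":0,"ay":0,"az":0},{"dx":0,"dy":0,"dz":0,"ax":0,"ay":0,"az":0},{"dx":0,"dy":0,"dz":0,"ax":0,"ay":0,"az":0},{"dx":0,"dy":0,"dz":0,"ax":0,"ay":0,"az":0},{"dx":0,"dy":0,"dz":0,"ax":0,"ay":0,"az":0},{"dx":0,"dy":0,"dz":0,"ax":0,"ay":0,"az":0},{"dx":0,"dy":0,"dz":0,"ax":0,"ay":0,"az":0},{"dx":0,"dy":0,"dz":0,"ax":0,"ay":0,"az":0},{"dx":0,"dy":0,"dz":0,"ax":0,"ay":0,"az":0},{"dx":0,"dy":0,"dz":0,"ax":0,"ay":0,"az":0}]' 0 45
python3 - <<'E'
from h import *
go(522,344,330,76)
E
```

```text
tool_pos: [0.571, 0.1341, 0.1873]
wrist_force: [0.3, -0.4, 0.8]
time: 39.7
tool_pos: [0.5707, 0.1334, 0.1867]
tcp_rot: [2.473, 1.937, 0.002]
wrist_force: [-1.4, -1.5, 6.0]
width: 0.384
grip_force: 45.2
at [570.7 133.4 186.7] psi 76.13 tilt 0.07 need dx,dy,dz [ 192.8  -97.6 -143.3] az 0.1
```

```bash
python3 -m jog '[{"dx":0,"dy":0,"dz":-8,"ax":0,"ay":0,"az":0},{"dx":0,"dy":0,"dz":-18,"ax":0,"ay":0,"az":0},{"dx":0,"dy":0,"dz":-27,"ax":0,"ay":0,"az":0},{"dx":0,"dy":0,"dz":-27,"ax":0,"ay":0,"az":0},{"dx":0,"dy":0,"dz":-27,"ax":0,"ay":0,"az":0},{"dx":0,"dy":0,"dz":-27,"ax":0,"ay":0,"az":0},{"dx":0,"dy":0,"dz":-10,"ax":0,"ay":0,"az":0},{"dx":13,"dy":-7,"dz":0,"ax":0,"ay":0,"az":0},{"dx":26,"dy":-13,"dz":0,"ax":0,"ay":0,"az":0},{"dx":26,"dy":-13,"dz":0,"ax":0,"ay":0,"az":0},{"dx":26,"dy":-13,"dz":0,"ax":0,"ay":0,"az":0},{"dx":26,"dy":-13,"dz":0,"ax":0,"ay":0,"az":0},{"dx":26,"dy":-13,"dz":0,"ax":0,"ay":0,"az":0},{"dx":26,"dy":-13,"dz":0,"ax":0,"ay":0,"az":0},{"dx":24,"dy":-12.5,"dz":0,"ax":0,"ay":0,"az":0},{"dx":0,"dy":0,"dz":0,"ax":0,"ay":0,"az":0},{"dx":0,"dy":0,"dz":0,"ax":0,"ay":0,"az":0},{"dx":0,"dy":0,"dz":0,"ax":0,"ay":0,"az":0}]'  | tail -2
python3 - <<'E'
from h import *
go(522,344,191,76)
S=cam('scene')
cv2.imwrite('pics/m11.png',cv2.resize(S['img'][60:330,90:390],None,fx=2,fy=2)[:,:,::-1])
E
```

```text
width: 0.386
grip_force: 44.8
at [521.4 343.8 328.7] psi 76.17 tilt 0.13 need dx,dy,dz [  0.6   0.7 137.7] az 0.2
```

View pics/m11.png

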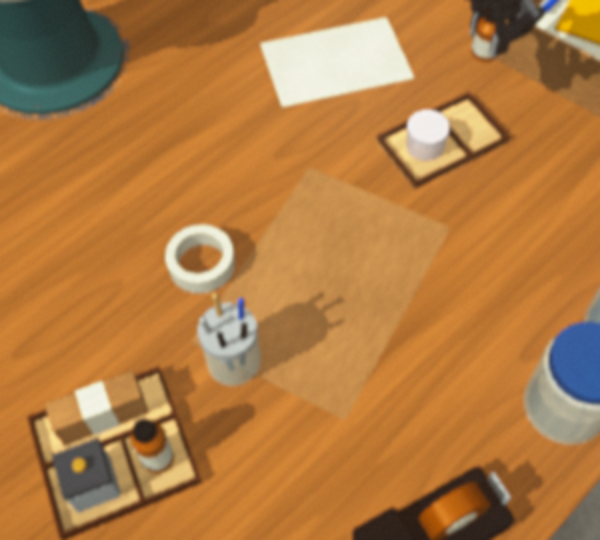

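The scene view shows tray3 with all three items upright, the jar in tray2, the bystanders unmoved and the dropper in the gripper. Lowering the dropper.

```bash
python3 -m jog '[{"dx":0.5,"dy":0.5,"dz":15,"ax":0,"ay":0,"az":0},{"dx":0,"dy":0,"dz":25,"ax":0,"ay":0,"az":0},{"dx":0,"dy":0,"dz":25,"ax":0,"ay":0,"az":0},{"dx":0,"dy":0,"dz":25,"ax":0,"ay":0,"az":0},{"dx":0,"dy":0,"dz":20,"ax":0,"ay":0,"az":0},{"dx":0,"dy":0,"dz":13,"ax":0,"ay":0,"az":0},{"dx":0,"dy":0,"dz":7,"ax":0,"ay":0,"az":0},{"dx":0,"dy":0,"dz":3,"ax":0,"ay":0,"az":0},{"dx":0,"dy":0,"dz":1.5,"ax":0,"ay":0,"az":0},{"dx":0,"dy":0,"dz":1.5,"ax":0,"ay":0,"az":0},{"dx":0,"dy":0,"dz":0,"ax":0,"ay":0,"az":0},{"dx":0,"dy":0,"dz":0,"ax":0,"ay":0,"az":0}]' | sed -n '2p;4p'
python3 -m jog '[{"dx":0,"dy":0,"dz":0.7,"ax":0,"ay":0,"az":0},{"dx":0,"dy":0,"dz":0,"ax":0,"ay":0,"az":0},{"dx":0,"dy":0,"dz":0,"ax":0,"ay":0,"az":0}]' | sed -n '2p;4p'
python3 -m jog '[{"dx":0,"dy":0,"dz":0.7,"ax":0,"ay":0,"az":0},{"dx":0,"dy":0,"dz":0,"ax":0,"ay":0,"az":0},{"dx":0,"dy":0,"dz":0,"ax":0,"ay":0,"az":0}]' | sed -n '2p;4p'
```

```text
tool_pos: [0.523, 0.3449, 0.1951]
wrist_force: [-0.4, 0.8, -0.6]
tool_pos: [0.5225, 0.3446, 0.1936]
wrist_force: [-0.6, -0.3, -0.9]
tool_pos: [0.5223, 0.3445, 0.1924]
wrist_force: [-0.7, -0.8, -1.2]
```

```bash
python3 -m jog '[{"dx":0,"dy":0,"dz":0.7,"ax":0,"ay":0,"az":0},{"dx":0,"dy":0,"dz":0,"ax":0,"ay":0,"az":0},{"dx":0,"dy":0,"dz":0,"ax":0,"ay":0,"az":0}]' | sed -n '2p;4p'
python3 -m jog '[{"dx":0,"dy":0,"dz":0.7,"ax":0,"ay":0,"az":0},{"dx":0,"dy":0,"dz":0,"ax":0,"ay":0,"az":0},{"dx":0,"dy":0,"dz":0,"ax":0,"ay":0,"az":0}]' | sed -n '2p;4p'
python3 -m jog '[{"dx":0,"dy":0,"dz":0.5,"ax":0,"ay":0,"az":0},{"dx":0,"dy":0,"dz":0,"ax":0,"ay":0,"az":0},{"dx":0,"dy":0,"dz":0,"ax":0,"ay":0,"az":0}]' | sed -n '2p;4p'
```

```text
tool_pos: [0.5224, 0.3445, 0.1917]
wrist_force: [0.2, 0.6, -1.2]
tool_pos: [0.5224, 0.3445, 0.191]
wrist_force: [-0.4, -0.0, -0.8]
tool_pos: [0.5225, 0.3445, 0.1907]
wrist_force: [-0.3, 0.2, -0.6]
```

```bash
python3 -m jog '[{"dx":0,"dy":0,"dz":0.6,"ax":0,"ay":0,"az":0},{"dx":0,"dy":0,"dz":0,"ax":0,"ay":0,"az":0},{"dx":0,"dy":0,"dz":0,"ax":0,"ay":0,"az":0}]' | sed -n '2p;4p'
python3 -m jog '[{"dx":0,"dy":0,"dz":0,"ax":0,"ay":0,"az":0},{"dx":0,"dy":0,"dz":0,"ax":0,"ay":0,"az":0},{"dx":0,"dy":0,"dz":0,"ax":0,"ay":0,"az":0},{"dx":0,"dy":0,"dz":0,"ax":0,"ay":0,"az":0},{"dx":0,"dy":0,"dz":0,"ax":0,"ay":0,"az":0},{"dx":0,"dy":0,"dz":-8,"ax":0,"ay":0,"az":0},{"dx":0,"dy":0,"dz":-16,"ax":0,"ay":0,"az":0},{"dx":0,"dy":0,"dz":-25,"ax":0,"ay":0,"az":0},{"dx":0,"dy":0,"dz":-25,"ax":0,"ay":0,"az":0},{"dx":0,"dy":0,"dz":-25,"ax":0,"ay":0,"az":0},{"dx":0,"dy":0,"dz":-25,"ax":0,"ay":0,"az":0},{"dx":0,"dy":0,"dz":-25,"ax":0,"ay":0,"az":0},{"dx":0,"dy":0,"dz":-25,"ax":0,"ay":0,"az":0},{"dx":0,"dy":0,"dz":0,"ax":0,"ay":0,"az":0},{"dx":0,"dy":0,"dz":0,"ax":0,"ay":0,"az":0},{"dx":0,"dy":0,"dz":0,"ax":0,"ay":0,"az":0}]' 0.65
python3 - <<'E'
from h import *
S=cam('scene');cv2.imwrite('pics/m12.png',cv2.resize(S['img'][60:330,90:390],None,fx=2,fy=2)[:,:,::-1])
E
```

```text
tool_pos: [0.5225, 0.3446, 0.1907]
wrist_force: [-1.7, -1.4, 6.8]
time: 45.08
tool_pos: [0.5221, 0.3444, 0.3638]
tcp_rot: [-2.473, -1.937, 0.0]
wrist_force: [0.3, -0.0, -0.1]
width: 0.646
grip_force: 0.0
```

View pics/m12.png

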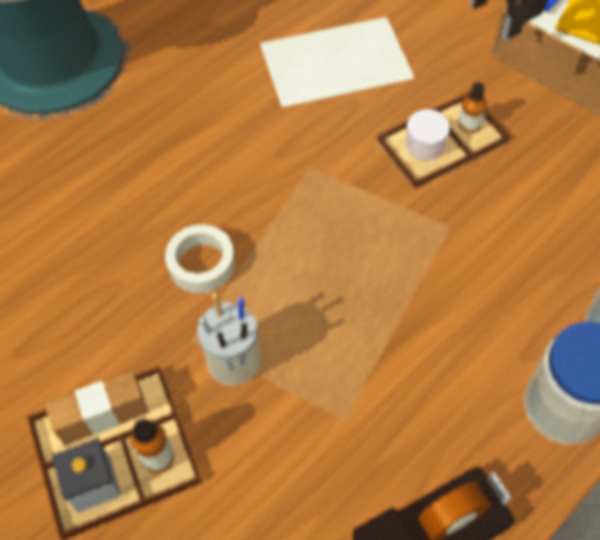

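All five items stand upright in their compartments, the dropper at (475,108), and the gripper is clear of everything. Handing in.

```bash
python3 -c "
from workcell import bot
print(bot.finish_job())"
```

```text
the job is handed in; nothing more can be done
None
```

The job is handed in at about 45 s: the last picture shows all five items upright and released in their compartments with the pens and tape in place, but `finish_job()` gave no verdict.

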